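# Free the seating drift from the quick-release post and press the dust cap home

### The arm

A 6-joint arm with a two-finger parallel gripper is mounted at the origin on a cart in front of the work surface, level with it; the furniture and walls round the work are solid. World frame = base frame: x ahead of the robot, y to its left, z up, the work surface at z = 0. Lengths are in m, angles in rad, forces in N, time in s.
With the tool pointing down it reaches from about 0.375 to 0.9 m from the base axis. Payload 3.1 kg.
Tool frame: the origin (TCP) lies at the very end of the fingers, on their centre line; the grasp point (between the pads) lies 19 mm behind it; x points along the fingers, y is the direction in which the jaws open and shut, and the axes are right-handed (so a half turn about x gives the same grasp; the last joint's range is limited). The gripper opens to 87 mm and grips with 3 to 60 N. Pads are 19 mm wide; open, the fingers measure 117 mm over their backs; the gripper's body (75 mm by 190 mm) begins 51 mm behind the grasp point.
Start: joints at [0.995, 0.527, 1.433, -0, 1.181, -0.178], TCP at [0.242, 0.576, 0.223] pointing down, gripper open.
Joint ranges: [-3.08, 3.08], [-0.75, 2.2], [0.22, 2.44], [-1.43, 4.57], [0, 2.65], [-2.85, 2.85]. Speed limits (rad/s): [2.79, 2.79, 3.14, 3.14, 3.14, 3.14].

### API

Orientations are given as a unit quaternion [x, y, z, w].
In Python, from rig import robot gives the robot as it stands.
- The arm moves only by the tool carry_out, never from a script. Its argument "commands" is a list that holds one entry, the list of rows, each a list of 5 numbers: the opening, from 0 (shut) to 1 (fully open), then the shift along the tool's x, y, z in mm, then the turn about the tool's x in degrees. In form: [[[hand, x, y, z, twist], ...]]. A call has 1 to 8 rows; each row shifts and turns the pose as measured when the row begins, along the tool's axes as they then stand; what a row does not reach is not made up. A row lasts 1/12 s, in which the tool goes at most 41.7 mm and 7.16 degrees, less where a joint would pass 70% of its speed; a pose out of reach is approached as far as the arm can. A call with a gripper value outside its range is refused whole. The fingers move at their own pace and stop on an object; "force" is the grip in N (left out, the last holds). Time passes only in rows, so rows that do not move let the fingers close. It gives the time, the measured TCP pose, the force and the opening at its end, in the units of the state.
- robot.get_obs(): the state, without advancing time (a new reading comes with each control period).
- robot.camera(name): name is "scene" or "top" or "wrist"; returns the picture (384x512x3 uint8, red, green, blue); there is no depth.
- robot.camera_model(name): a dict with "fx", "fy", "cx", "cy" (pixels), "R" (3x3) and "t" (3): a world point X has camera coordinates R X + t. Camera axes: x right, y down, z forward; pixel columns grow to the right and rows downward; lengths in m; the calibration is good to about 2 mm. A picture is of the moment at which its call begins: read the wrist's pose just before it. camera_model takes no time and is no camera call; for the wrist camera it gives the pose at the moment of the call.
- robot.hand_in(): hands the job in, once; it reports no verdict.
The state is a dict: "time": time; "q": joint angles; "joint_velocities": joint speeds; "joint_torque": joint torques, N m; "position": TCP position; "tool_rot": TCP orientation; "ft_force": force on the tool from outside, world axes, zero at the start; "moment": the same for the moment, N m; "grip_width": finger opening in m.
Only numpy, scipy, OpenCV 4.12 (cv2) and the standard library are available. Lean on these libraries where they do the work, as an engineer would, in place of code of your own. Each camera call takes 0.05 s, during which the arm holds its last target. There are 200 camera calls.

### The job

Pull the sprung collar of the leaning tool post back, up along the socket's axis, so that the short round drift is released, then draw the drift out of its socket. With the nose of the drift, press the dust cap in the bearing housing straight down until it snaps fully home; do not touch the cap with the gripper itself. Then stand the drift upright on its nose on a clear spot of the bench and let go, and leave the pliers, tape roll and spanner where they lie.

Things in the scene. Friction and masses are not known exactly. Their poses are not given: they have to be found in the camera images.
- tool_post: Quick-release tool post, fixed to the bench: grey base plate 120 x 90 x 14 mm (along its x and y, centre 30 mm along its +x from the origin) with a round leaning post. Origin on the bench top; z up. The socket's axis leaves the plate leaning 30 degrees from vertical towards the post's own -x (always roughly to the robot's right, within 30 degrees). Axis, locked drift, collar and socket are all in line.
- socket_mouth (a point): Upper end of the fixed steel socket tube (bore 29.5 mm, 26 mm deep), on the socket axis, hidden inside the collar. Its axes are those of the tool post (z is vertical).
- lock_collar (a joint): Slide of the lock collar along the socket axis, m. 0 = home (locked), 0.013 = pulled right up to its stop. A spring (2.5 to 5 N, plus some N of friction) brings it home when let go at any height. Beyond about 0.007 (pull at least 8 mm) pawls leave the drift's groove and an ejector lifts the drift 16 mm in 0.5 s, if nothing stops it; it stays free and 16 mm higher after the collar goes home.
- collar_grip (a point): On the collar's axis, 10 mm below the collar's upper end (a good place to grip across). The collar is a knurled steel sleeve, 46 mm outside diameter, 34 mm long, bore 30 mm; it moves with the collar. Its z axis points up along the socket axis (30 degrees from vertical). Free space all round the collar. While the drift is locked in, the drift's top stands 26 mm above the collar's upper end.
- drift_center (a point): Centre of the drift, a plain aluminium cylinder 27 mm in diameter, 66 mm long, about 110 g, flat at both ends, with a groove 6.5 mm wide 8 mm above its nose. z axis from nose to top; nose 33 mm below this point, top 33 mm above. It starts nose down in the socket, locked; after release its upper 42 mm stand clear of the collar, and its nose must travel 24 mm more along the axis to leave the collar.
- drift_nose (a point): Centre of the flat pressing face at the lower (nose) end of the drift.
- housing: Dark steel bearing housing, fixed: round flange 96 mm in diameter with four bolts, barrel 68 mm in diameter, 45 mm high in all. Origin on the bench top in its centre, z up. In its top a well 46 mm in diameter; four sprung steel catches with ramps stand 3 mm out of its wall and snap over the cap's rim. The bench straight ahead of the robot, between housing and tool post and nearer than both, is clear.
- housing_rim (a point): Centre of the well's mouth, at the height of the rim (45 mm).
- cap_top (a point): Centre of the flat top (34 mm in diameter) of the dust cap, a round aluminium cap with a rim 44 mm in diameter and 3 mm thick, 12 mm high over all. At the start it rests level on the ramps of the catches with this point about 6 mm below the housing's rim; home, it is 14 mm below the rim, the catches snapped over the cap's rim. z axis up. Pressing it in takes up to about 10 N, then it stops hard on the floor of the well.
- pliers: Red-handled pliers, 157 x 55 x 14 mm, lying loose; bystander.
- tape_roll: Roll of black tape, 70 mm in diameter, 19 mm high, lying loose; bystander.
- spanner_14: Steel combination spanner, 197 x 29 x 8 mm, lying loose; bystander.
- dust_cap: The same dust cap; origin in the centre of its underside, z up.
There are look-alikes about, which are no part of the job. Of the things like the tool_post, leave any that is yellow; of the rest the larger one is meant.

How it is judged:
On the way, in this order (a step that is already met when the one before it is completed fails the run):
1. the lock collar is pulled back at least 8 mm (value of joint lock_collar above 0.008 m), for 0.1 s.
2. the drift is drawn right out of the socket, the collar home again (distance between drift_nose and socket_mouth above 0.03 m and value of joint lock_collar below 0.002 m), for 0.1 s.
3. the dust cap is pressed home (z of cap_top in the frame of housing below 0.032 m and angle between dust_cap's own z axis and vertical below 0.06 rad and horizontal distance between cap_top and housing below 0.004 m), for 0.1 s.
At the end, for the whole second after the job is handed in: The cap is home and level (top at least 13 mm below the housing's rim, within 4 mm of its centre, tilt < 0.06 rad), the collar is home (within 2 mm), and the drift stands free and still on the bench, nose down (nose within 4 mm of the bench top, < 0.1 rad from vertical) (all of step 3 and value of joint lock_collar below 0.002 m and height (world z) of drift_nose below 0.004 m and angle between drift_nose's own z axis and vertical below 0.1 rad and height (world z) of drift_center above 0.028 m and linear speed of drift below 0.02 m/s); the robot touches nothing.
It fails at once if the gripper or arm touches the dust cap (contact force between any of the fingers, the arm and dust_cap above 0.5 N).
It fails at once if a bystander (pliers, tape roll, spanner) is moved more than 20 mm (distance of any of pliers, tape_roll, spanner_14 from where it was at the start of the episode above 0.02 m).
It also fails if it takes over 51 s, if anything falls off the work surface, if the arm or the gripper's body presses on something with over 40 N, if the wrist force passes 120 N, or if a joint passes its speed limit or range.

## Working session

There is one attempt and no reset: what is moved stays moved. The work goes in short steps, Python scripts to look and compute and a tool call to move; the robot and the scene stay as the last step left them, time stands still between calls to the robot, and variables do not carry over. Pictures are saved under pics/ and viewed, on a budget of 10 in all, crops included, one or two more only if the job needs it, and the job is handed in when it is done.

Besides the shell and the picture viewer there is one more tool, called after "Emit:" by a JSON object that holds its "fn" and its "kwargs", one argument or row to a line. carry_out: Moves the arm, as the interface text tells. Its arguments: {"type":"object","properties":{"commands":{"type":"array"},"force":{"type":"number"}},"required":["commands"]}

```bash
mkdir -p pics; ls
python3 - <<'E'
from rig import robot
import cv2
print(robot.get_obs())
for n in ("scene","top"):
    im=robot.camera(n); m=robot.camera_model(n); print(n,m)
    cv2.imwrite(f"pics/{n}0.png",cv2.resize(im[:,:,::-1],(800,600),interpolation=cv2.INTER_CUBIC))
E
```

```text
pics
{'time': 0.0, 'q': array([ 9.94525022e-01,  5.28439482e-01,  1.43388745e+00, -2.45718288e-05,
        1.18136088e+00, -1.78521097e-01]), 'joint_velocities': array([-2.21546763e-05, -9.21715529e-04,  1.70953695e-03, -4.01405881e-04,
       -1.18363446e-03, -1.55496418e-03]), 'joint_torque': array([-5.02860930e-04, -4.40052259e+01, -1.76594013e+01,  6.34587323e-02,
        5.82776265e-02, -1.86695625e-04]), 'position': array([0.24168642, 0.57560373, 0.22159273]), 'tool_rot': array([ 0.13900588,  0.69343508, -0.14038904,  0.69290408]), 'ft_force': array([-0.28300759,  0.5356868 ,  0.42758841]), 'moment': array([ 0.00308407, -0.01711512,  0.00407008]), 'grip_width': 0.08702630519671382}
scene {'fx': 472.1633757482975, 'fy': 472.1633757482975, 'cx': 248.67380477948515, 'cy': 187.5861234679453, 'R': array([[ 0.48843581, -0.87220076, -0.02638718],
       [-0.45453399, -0.2284948 , -0.86092333],
       [ 0.74486865,  0.43249966, -0.50804993]]), 't': array([-0.34895837,  0.31164565,  1.17047733])}
top {'fx': 422.98716556726583, 'fy': 422.98716556726583, 'cx': 258.3242512220683, 'cy': 188.87644109220304, 'R': array([[-0.02900681, -0.99948014, -0.01407321],
       [-0.9834294 ,  0.03105594, -0.17861169],
       [ 0.1789559 ,  0.00865905, -0.98381899]]), 't': array([-0.06206861,  0.54556638,  1.24293598])}
```

View pics/scene0.png

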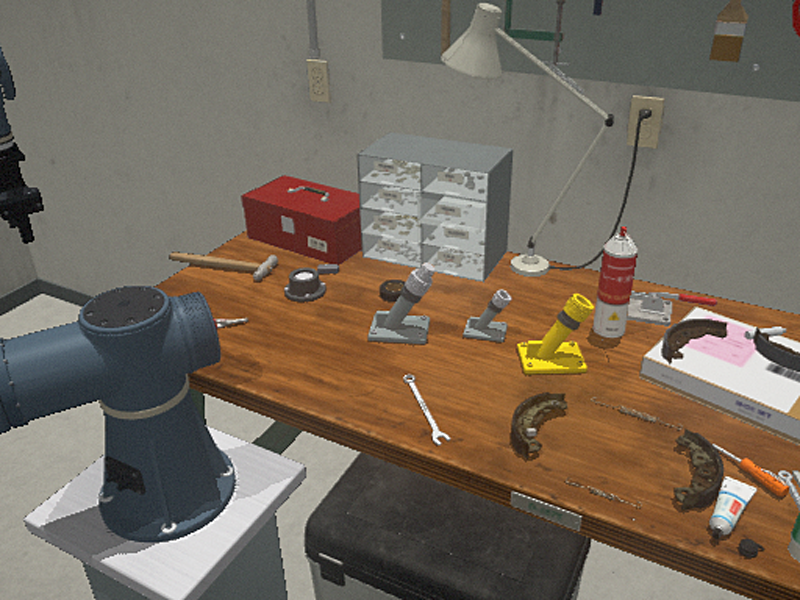

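View pics/top0.png

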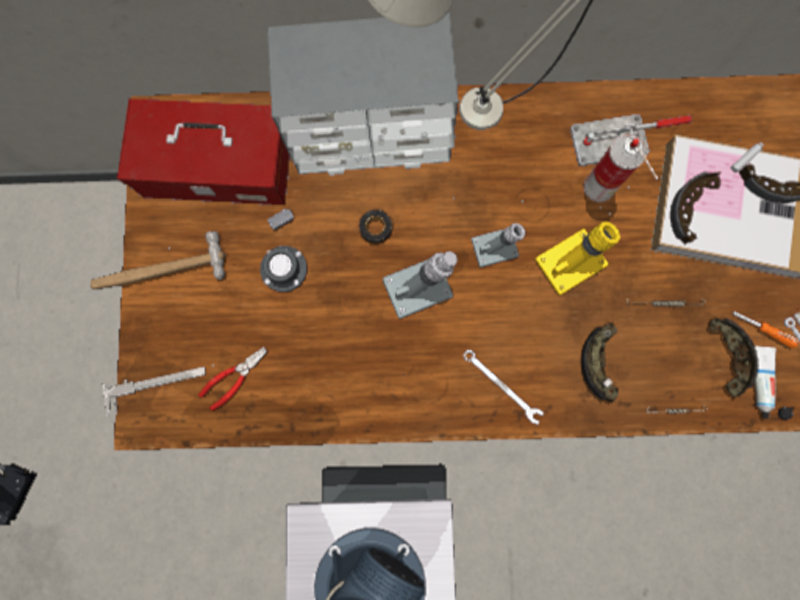

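The scene view shows three posts: a large grey one (scene 405,305; top 420,280), a small grey one (485,315; 497,245) and a yellow one (558,335; 580,257). The large grey one is meant, because it is the larger of the two that are not yellow. The housing is at top (283,268). I'll confirm this in an enlarged crop.

Run:
```python
from rig import robot
import cv2,numpy as np
a=robot.camera("top");b=robot.camera("scene")
def c(im,x,y,w,h,s): return cv2.resize(im[y:y+h,x:x+w,::-1],(w*s,h*s),interpolation=cv2.INTER_CUBIC)
r1=np.hstack([c(a,240,145,80,60,5),c(b,230,160,80,60,5)])
r2=np.hstack([c(a,155,145,80,60,5),c(b,160,155,80,60,5)])
cv2.imwrite("pics/c1.png",np.vstack([r1,r2]))
```

```text
(no output)
```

View pics/c1.png

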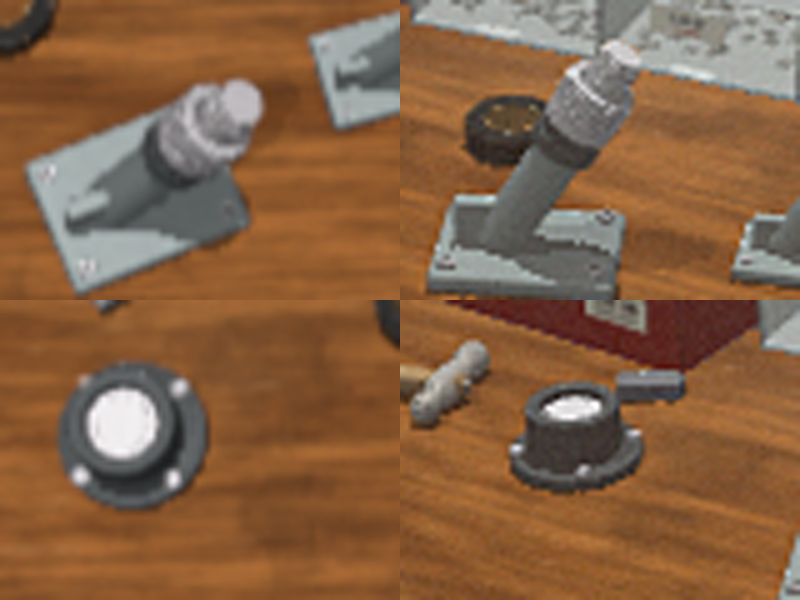

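The crop confirms it: the large grey post has its drift top at top (288.6,165.4) and scene (275,170). The housing rim is at top (179.4,169.4) and scene (194.4,176).

```bash
cat > h.py <<'E'
import numpy as np
from rig import robot
from scipy.spatial.transform import Rotation as Rn
def ray(n,p,m=None):
    m=m or robot.camera_model(n); d=m["R"].T@[(p[0]-m["cx"])/m["fx"],(p[1]-m["cy"])/m["fy"],1]
    return -m["R"].T@m["t"],d
def onz(n,p,z,m=None):
    o,d=ray(n,p,m); return o+d*(z-o[2])/d[2]
def tri(rs):
    A=np.zeros((3,3));b=np.zeros(3);P=[]
    for o,d in rs:
        d=d/np.linalg.norm(d);M=np.eye(3)-np.outer(d,d);A+=M;b+=M@o
    x=np.linalg.solve(A,b)
    return x,[round(1e3*np.linalg.norm(np.cross(x-o,d/np.linalg.norm(d))),1) for o,d in rs]
def proj(n,X,m=None):
    m=m or robot.camera_model(n);c=m["R"]@np.asarray(X)+m["t"];return [m["cx"]+m["fx"]*c[0]/c[2],m["cy"]+m["fy"]*c[1]/c[2]]
E
python3 - <<'E'
from h import *
np.set_printoptions(precision=4,suppress=True)
print("drift top",tri([ray("top",(288.6,165.4)),ray("scene",(274.5,169.7))]))
print("rim",tri([ray("top",(179.4,169.4)),ray("scene",(194.4,176))]),onz("top",(179.4,169.4),.045),onz("top",(181.6,171.8),.01))
c=[onz("top",p,.014) for p in ((245.4,178),(256.4,203.6),(289.4,189.4))]
print(c)
ux=-(c[2]-c[1]);print("plate angle of -x post",np.arctan2(-ux[1],-ux[0]), np.arctan2(*(c[0]-c[1])[[1,0]]),np.linalg.norm(ux),np.linalg.norm(c[0]-c[1]))
ctr=(c[0]+c[2])/2;d=(c[2]-c[1])/np.linalg.norm(ux);print("ctr",ctr,"origin",ctr+d*.03, ctr-d*.03, "dir",d)
E
```

```text
drift top (array([ 0.5877, -0.1668,  0.1599]), [np.float64(0.2), np.float64(0.2)])
rim (array([0.6141, 0.1642, 0.042 ]), [np.float64(0.5), np.float64(0.5)]) [0.6131 0.164  0.045 ] [0.6133 0.1639 0.01  ]
[array([ 0.5859, -0.0385,  0.014 ]), array([ 0.5033, -0.0709,  0.014 ]), array([ 0.545 , -0.1755,  0.014 ])]
plate angle of -x post -1.191502288811676 0.3736680884792999 0.11262435653557422 0.08868578674933367
ctr [ 0.5654 -0.107   0.014 ] origin [ 0.5765 -0.1349  0.014 ] [ 0.5543 -0.0792  0.014 ] dir [ 0.3703 -0.9289 -0.    ]
```

```bash
cat >> h.py <<'E'
def goal(P,ydir=None):
    """shift (tool mm) and twist (deg) from here to TCP P"""
    o=robot.get_obs();R=Rn.from_quat(o["tool_rot"]).as_matrix()
    s=R.T@(np.asarray(P)-o["position"])*1e3;tw=0
    if ydir is not None:
        v=R.T@np.array([*ydir,0]);tw=np.degrees(np.arctan2(v[2],v[1]))
    print("t",round(o["time"],2),"pos",o["position"].round(4),"shift",s.round(1),"twist",round(tw,1),"or",round((tw+180+180)%360-180,1),"w",round(o["grip_width"],4),"F",o["ft_force"].round(1),"q6",o["q"][5].round(2)); return R
E
python3 - <<'E'
from h import *
np.set_printoptions(precision=4,suppress=True)
print(goal([.575,-.14,.235],[.929,.37]))
E
```

```text
t 0.2 pos [0.2418 0.5758 0.2219] shift [ -12.5 -530.9  584.5] twist 45.5 or -134.5 w 0.087 F [-0.4  0.3 -0.1] q6 -0.18
[[-0.0007  0.3874  0.9219]
 [-0.0011  0.9219 -0.3874]
 [-1.     -0.0013 -0.0002]]
```

Emit:
{"fn": "carry_out", "kwargs": {
  "commands": [
    [[1,-1,-27,29,0],[1,-1,-27,29,0],[1,-1,-27,29,0],[1,-1,-27,29,0],[1,-1,-27,29,0],[1,-1,-27,29,0],[1,-1,-27,29,0],[1,-1,-27,29,0]]
  ]
}}

```text
time: 0.87
position: [0.3738, 0.2842, 0.2275]
tool_rot: [0.136, 0.694, -0.133, 0.694]
ft_force: [0.4, 0.2, -0.4]
grip_width: 0.0873
```

Emit:
{"fn": "carry_out", "kwargs": {
  "commands": [
    [[1,-1,-27,29,0],[1,-1,-27,29,0],[1,-1,-27,29,0],[1,-1,-27,29,0],[1,-1,-27,29,0],[1,-1,-27,29,0],[1,-1,-27,29,0],[1,-1,-27,29,0]]
  ]
}}

```text
time: 1.53
position: [0.5116, -0.0182, 0.2354]
tool_rot: [0.136, 0.694, -0.133, 0.694]
ft_force: [1.3, 0.2, 0.8]
grip_width: 0.0868
```

Emit:
{"fn": "carry_out", "kwargs": {
  "commands": [
    [[1,0,0,0,7],[1,0,0,0,7],[1,0,0,0,7],[1,0,0,0,7],[1,0,0,0,7],[1,0,0,0,7]]
  ]
}}

```text
time: 2.03
position: [0.5176, -0.0311, 0.2351]
tool_rot: [0.382, 0.594, -0.379, 0.598]
ft_force: [-0.3, -0.3, -0.4]
grip_width: 0.087
```

Run:
```python
from h import *
goal([.575,-.14,.235],[.929,.37])
```

```text
t 2.03 pos [ 0.5176 -0.0311  0.2351] shift [  0.4   6.2 123. ] twist 3.2 or -176.8 w 0.087 F [-0.3 -0.3 -0.4] q6 -0.71
```

Emit:
{"fn": "carry_out", "kwargs": {
  "commands": [
    [[1,0,3,35,3.2],[1,0,3,35,0],[1,0,0,0,0],[1,0,0,0,0]]
  ]
}}

```text
time: 2.37
position: [0.5504, -0.094, 0.2345]
tool_rot: [0.4, 0.583, -0.397, 0.585]
ft_force: [-0.4, -0.3, -0.2]
grip_width: 0.0871
```

Run:
```python
from h import *
import cv2
np.set_printoptions(precision=4,suppress=True)
goal([.575,-.14,.235],[.929,.37])
m=robot.camera_model("wrist");im=robot.camera("wrist");np.savez("w1.npz",**m)
print(m, proj("wrist",[0.5877,-.1668,.160],m))
cv2.imwrite("pics/w1.png",cv2.resize(im[:,:,::-1],(800,600),interpolation=cv2.INTER_CUBIC))
```

```text
t 2.37 pos [ 0.5504 -0.094   0.2345] shift [-0.5  6.2 51.8] twist -0.3 or 179.7 w 0.0871 F [-0.4 -0.3 -0.2] q6 -0.75
{'fx': 287.2876846475407, 'fy': 287.2876846475407, 'cx': 256.203780523741, 'cy': 185.62966930414927, 'R': array([[ 0.931 ,  0.3648,  0.0058],
       [ 0.3525, -0.9033,  0.2446],
       [ 0.0944, -0.2257, -0.9696]]), 't': array([-0.4793, -0.3102,  0.3267])} [np.float64(264.7866172424232), np.float64(279.7449956506058)]
```

View pics/w1.png

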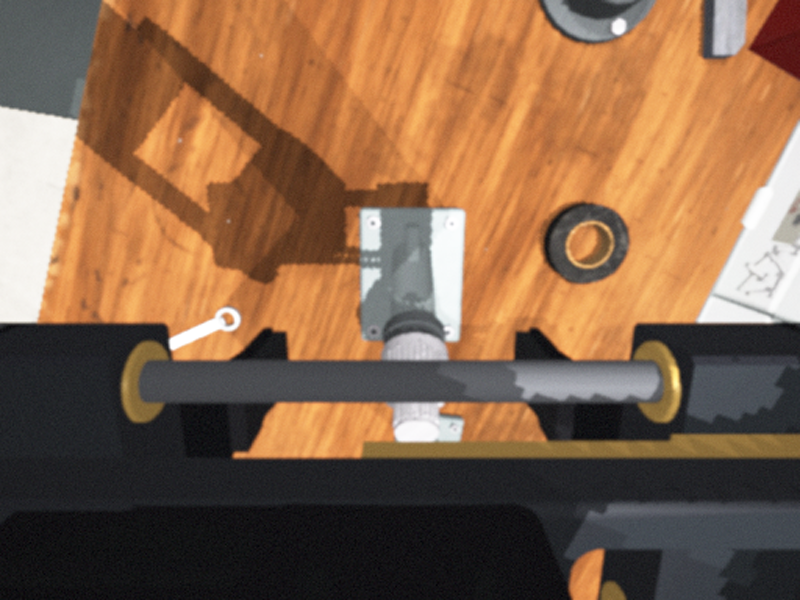

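Emit:
{"fn": "carry_out", "kwargs": {
  "commands": [
    [[1,0,4.5,31,0],[1,0,4.5,31,0],[1,0,0,0,0],[1,35,0,0,0],[1,35,0,0,0],[1,0,0,0,0],[1,0,0,0,0]]
  ],
  "force": 35
}}

```text
time: 3.0
position: [0.5811, -0.1445, 0.1645]
tool_rot: [0.399, 0.584, -0.395, 0.586]
ft_force: [-0.2, 0.1, 0.3]
grip_width: 0.0871
```

Run:
```python
from h import *
goal([.5815,-.148,.110],[.929,.37])
```

```text
t 3.0 pos [ 0.5811 -0.1445  0.1645] shift [54.5 -1.2  3.4] twist -0.0 or 180.0 w 0.0871 F [-0.2  0.1  0.3] q6 -0.81
```

Emit:
{"fn": "carry_out", "kwargs": {
  "commands": [
    [[1,28,-0.6,2,0],[1,27,-0.6,1.5,0],[1,0,0,0,0],[0.4,0,0,0,0],[0.4,0,0,0,0],[0.4,0,0,0,0],[0.4,0,0,0,0],[0.4,0,0,0,0]]
  ]
}}

```text
time: 3.67
position: [0.5871, -0.1459, 0.1227]
tool_rot: [0.399, 0.579, -0.392, 0.593]
ft_force: [-0.2, -0.6, 0.4]
grip_width: 0.0612
```

Run:
```python
from h import *
import cv2
goal([.5815,-.148,.110],[.929,.37])
im=robot.camera("scene")
cv2.imwrite("pics/s1.png",cv2.resize(im[120:240,210:370,::-1],(800,600),interpolation=cv2.INTER_CUBIC))
```

```text
t 3.67 pos [ 0.5871 -0.1459  0.1227] shift [12.6 -6.2 -0.3] twist 0.3 or -179.7 w 0.0612 F [-0.2 -0.6  0.4] q6 -0.82
```

View pics/s1.png

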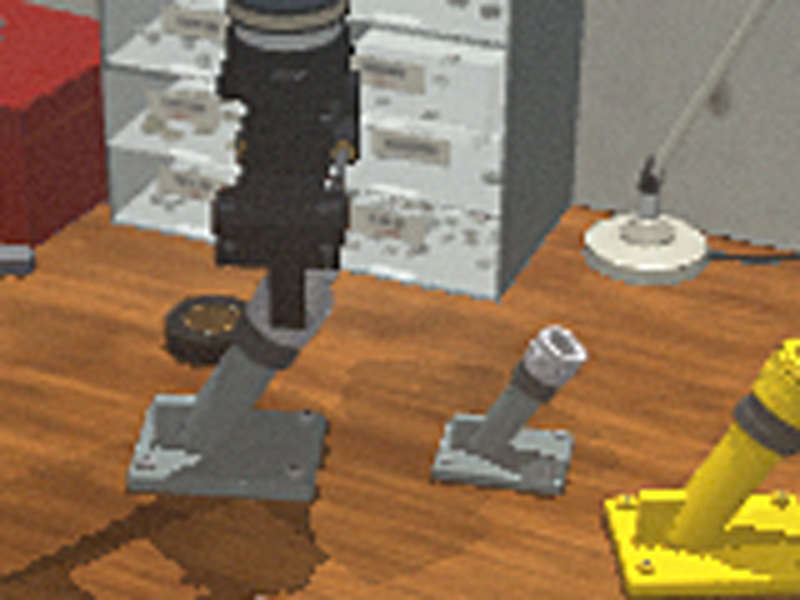

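Run:
```python
from h import *
np.set_printoptions(precision=3,suppress=True)
R=goal([.5815,-.148,.110],[.929,.37]);print(R,robot.get_obs()["q"])
```

```text
t 3.72 pos [ 0.587 -0.146  0.123] shift [12.7 -6.4 -0.5] twist 0.3 or -179.7 w 0.0577 F [ 0.2  0.7 -0.6] q6 -0.82
[[ 0.022  0.927  0.374]
 [-0.004  0.375 -0.927]
 [-1.     0.019  0.012]] [-0.431  0.619  1.589  0.007  0.912 -0.819]
```

Emit:
{"fn": "carry_out", "kwargs": {
  "commands": [
    [[0.7,0,0,0,0],[0.7,6,0,0,0],[0.7,0,0,0,0]]
  ]
}}

```text
time: 3.97
position: [0.5882, -0.1464, 0.1183]
tool_rot: [0.399, 0.578, -0.392, 0.594]
ft_force: [0.2, -0.1, -0.0]
grip_width: 0.0605
```

Run:
```python
from h import *
np.set_printoptions(precision=3,suppress=True)
R=goal([.5815,-.148,.110],[.929,.37]);print(R,robot.get_obs()["q"])
```

```text
t 3.97 pos [ 0.588 -0.146  0.118] shift [ 8.1 -7.  -1.2] twist 0.3 or -179.7 w 0.0605 F [ 0.2 -0.1 -0. ] q6 -0.82
[[ 0.025  0.927  0.374]
 [-0.005  0.375 -0.927]
 [-1.     0.021  0.014]] [-0.431  0.626  1.592  0.007  0.899 -0.819]
```

Emit:
{"fn": "carry_out", "kwargs": {
  "commands": [
    [[0.75,3,-3.5,-0.5,0],[0.75,3,-3.5,-0.5,0],[0.75,2,0,0,0],[0.75,2,0,0,0],[0.75,0,0,0,0]]
  ]
}}

```text
time: 4.38
position: [0.5799, -0.1482, 0.1058]
tool_rot: [0.399, 0.579, -0.392, 0.593]
ft_force: [-0.6, 0.1, 0.3]
grip_width: 0.0649
```

Run:
```python
from h import *
np.set_printoptions(precision=3,suppress=True)
R=goal([.5815,-.148,.110],[.929,.37]);print(R,robot.get_obs()["q"])
```

```text
t 4.38 pos [ 0.58  -0.148  0.106] shift [-4.1  1.6  0.4] twist 0.2 or -179.8 w 0.0649 F [-0.6  0.1  0.3] q6 -0.83
[[ 0.023  0.927  0.374]
 [-0.004  0.374 -0.927]
 [-1.     0.019  0.012]] [-0.44   0.636  1.618  0.008  0.865 -0.828]
```

Emit:
{"fn": "carry_out", "kwargs": {
  "commands": [
    [[0.75,-3,1.5,0,0],[0.4,0,0,0,0],[0.4,0,0,0,0],[0.4,0,0,0,0],[0.4,0,0,0,0],[0.4,0,0,0,0],[0.4,0,0,0,0]]
  ]
}}

```text
time: 4.97
position: [0.5822, -0.1475, 0.109]
tool_rot: [0.399, 0.578, -0.392, 0.594]
ft_force: [0.2, -0.5, -0.0]
grip_width: 0.0451
```

Run:
```python
from h import *
np.set_printoptions(precision=3,suppress=True)
R=goal([.5815,-.148,.110],[.929,.37])
```

```text
t 4.97 pos [ 0.582 -0.147  0.109] shift [-1.  -0.8  0.2] twist 0.3 or -179.7 w 0.0451 F [ 0.2 -0.5 -0. ] q6 -0.83
```

Emit:
{"fn": "carry_out", "kwargs": {
  "commands": [
    [[0.4,-1.7,0,1,0],[0.4,-1.7,0,1,0],[0.4,-1.7,0,1,0],[0.4,-1.7,0,1,0],[0.4,-1.7,0,1,0],[0.4,-1.7,0,1,0],[0.4,0,0,0,0]]
  ]
}}

```text
time: 5.55
position: [0.5839, -0.1519, 0.1173]
tool_rot: [0.399, 0.58, -0.391, 0.593]
ft_force: [1.4, 0.8, -5.5]
grip_width: 0.0452
```

Run:
```python
from h import *
R=goal([.582,-.147,.109],[.929,.37])
```

```text
t 5.55 pos [ 0.5839 -0.1519  0.1173] shift [ 8.2 -0.1 -5.3] twist 0.3 or -179.7 w 0.0452 F [ 1.4  0.8 -5.5] q6 -0.83
```

Emit:
{"fn": "carry_out", "kwargs": {
  "commands": [
    [[0.4,-1.7,0,1,0],[0.4,-1,0,0.5,0],[0.4,0,0,0,0],[0.4,0,0,0,0],[0.4,0,0,0,0],[0.4,0,0,0,0],[0.4,0,0,0,0],[0.4,0,0,0,0]]
  ]
}}

```text
time: 6.22
position: [0.5844, -0.1532, 0.1197]
tool_rot: [0.4, 0.58, -0.391, 0.592]
ft_force: [2.1, 1.3, -6.3]
grip_width: 0.0447
```

Run:
```python
from h import *
R=goal([.582,-.147,.109],[.929,.37])
```

```text
t 6.22 pos [ 0.5844 -0.1532  0.1197] shift [10.6 -0.1 -6.7] twist 0.3 or -179.7 w 0.0447 F [ 2.1  1.3 -6.3] q6 -0.84
```

Emit:
{"fn": "carry_out", "kwargs": {
  "commands": [
    [[0.75,0,0,0,0],[0.75,0,0,0,0],[0.75,0,0,0,0],[0.75,0,0,0,0],[0.75,-6,0,3.5,0],[0.75,-6,0,3.5,0],[0.75,-6,0,3.5,0],[0.75,0,0,0,0]]
  ]
}}

```text
time: 6.88
position: [0.5887, -0.1661, 0.1438]
tool_rot: [0.399, 0.578, -0.392, 0.594]
ft_force: [0.2, -0.5, -0.3]
grip_width: 0.0649
```

Run:
```python
from h import *
import cv2
goal([.5875,-.1634,.1384],[.929,.37])
im=robot.camera("scene");w=robot.camera("wrist")
for X in ([.588,-.1648,.160],[.591,-.1722,.1739],[.5832,-.1527,.1375]): print(proj("scene",X),proj("wrist",X))
a=cv2.resize(im[140:220,240:320,::-1],(400,400),interpolation=cv2.INTER_CUBIC)
b=cv2.resize(w[200:300,216:316,::-1],(400,400),interpolation=cv2.INTER_CUBIC)
cv2.imwrite("pics/s2.png",np.hstack([a,b]))
```

```text
t 6.88 pos [ 0.5887 -0.1661  0.1438] shift [ 5.3 -0.2 -3. ] twist 0.3 or -179.7 w 0.0649 F [ 0.2 -0.5 -0.3] q6 -0.85
[np.float64(273.89179431598143), np.float64(169.51805842568376)] [np.float64(257.8945407049967), np.float64(241.40378442975066)]
[np.float64(276.4946590000194), np.float64(165.622105215767)] [np.float64(258.57537074812757), np.float64(268.2368549051839)]
[np.float64(269.7121947169188), np.float64(175.71783570383212)] [np.float64(257.14230366500584), np.float64(205.2649599877171)]
```

View pics/s2.png

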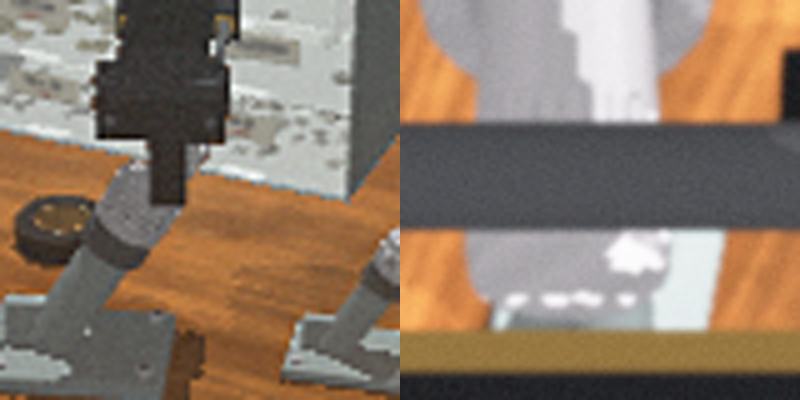

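Emit:
{"fn": "carry_out", "kwargs": {
  "commands": [
    [[0.7,2,0,-1,0],[0.7,2,0,-1,0],[0.2,0,0,0,0],[0.2,0,0,0,0],[0.2,0,0,0,0],[0.2,0,0,0,0],[0.2,0,0,0,0],[0.2,0,0,0,0]]
  ],
  "force": 10
}}

```text
time: 7.65
position: [0.5855, -0.1619, 0.1365]
tool_rot: [0.399, 0.581, -0.392, 0.592]
ft_force: [1.2, 1.2, 1.8]
grip_width: 0.029
```

Run:
```python
from h import *
R=goal([.5875,-.1634,.1384],[.929,.37])
```

```text
t 7.65 pos [ 0.5855 -0.1619  0.1365] shift [-1.9  1.3  2.2] twist 0.3 or -179.7 w 0.029 F [1.2 1.2 1.8] q6 -0.85
```

Emit:
{"fn": "carry_out", "kwargs": {
  "commands": [
    [[0.2,0,0,0,0],[0.2,-1,0,0.5,0],[0.2,-2.6,0,1.5,0],[0.2,-2.6,0,1.5,0],[0.2,-2.6,0,1.5,0],[0.2,-2.6,0,1.5,0],[0.2,-2.6,0,1.5,0],[0.2,0,0,0,0]]
  ]
}}

```text
time: 8.32
position: [0.5886, -0.1699, 0.1515]
tool_rot: [0.399, 0.581, -0.392, 0.591]
ft_force: [0.8, 0.3, -0.8]
grip_width: 0.0266
```

Run:
```python
from h import *
R=goal([.5855,-.1619,.1365],[.929,.37])
```

```text
t 8.32 pos [ 0.5886 -0.1699  0.1515] shift [14.9 -0.1 -8.7] twist 0.3 or -179.7 w 0.0266 F [ 0.8  0.3 -0.8] q6 -0.86
```

Emit:
{"fn": "carry_out", "kwargs": {
  "commands": [
    [[0.2,-1.8,0,-3.4,0],[0.2,-1.4,0,-3.6,0],[0.2,-1.2,0,-3.6,0],[0.2,-0.8,0,-3.8,0],[0.2,0,0,0,0]]
  ],
  "force": 7
}}

```text
time: 8.73
position: [0.5852, -0.1585, 0.1587]
tool_rot: [0.398, 0.578, -0.393, 0.595]
ft_force: [0.6, -1.3, -3.3]
grip_width: 0.0269
```

Run:
```python
from h import *
import cv2
R=goal([.5886,-.1699,.1515],[.929,.37])
im=robot.camera("scene");w=robot.camera("wrist")
a=cv2.resize(im[140:220,240:320,::-1],(400,400),interpolation=cv2.INTER_CUBIC)
b=cv2.resize(w[200:300,216:316,::-1],(400,400),interpolation=cv2.INTER_CUBIC)
cv2.imwrite("pics/s3.png",np.hstack([a,b]))
```

```text
t 8.73 pos [ 0.5852 -0.1585  0.1587] shift [ 7.4 -1.3 11.7] twist 0.3 or -179.7 w 0.0269 F [ 0.6 -1.3 -3.3] q6 -0.84
```

View pics/s3.png

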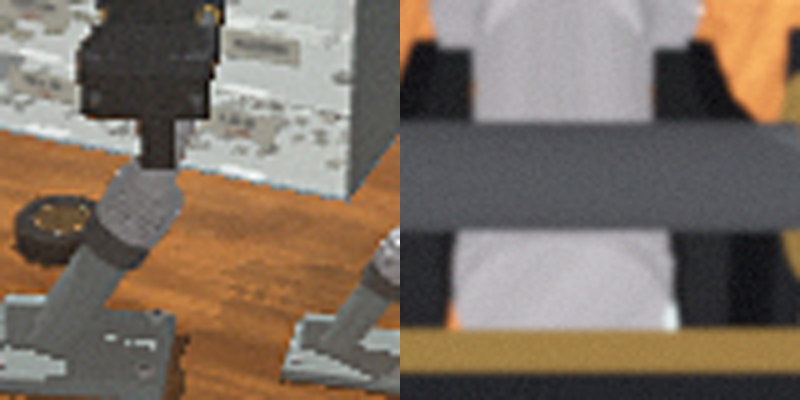

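The scene crop (left) shows the collar home and the drift still in the jaws. The wrist crop (right) shows the drift turning with its nose held in the bore. I'll carry on round the arc.

Emit:
{"fn": "carry_out", "kwargs": {
  "commands": [
    [[0.2,-0.9,0,-3.8,0],[0.2,-0.6,0,-3.8,0],[0.2,-0.4,0,-3.8,0],[0.2,-0.2,0,-2,0],[0.2,0,0,0,0]]
  ]
}}

```text
time: 9.25
position: [0.5801, -0.1456, 0.1607]
tool_rot: [0.398, 0.577, -0.393, 0.595]
ft_force: [1.2, -1.9, -0.6]
grip_width: 0.0267
```

Run:
```python
from h import *
R=goal([.5886,-.1699,.1515],[.929,.37])
```

```text
t 9.25 pos [ 0.5801 -0.1456  0.1607] shift [ 9.6 -1.4 25.5] twist 0.3 or -179.7 w 0.0267 F [ 1.2 -1.9 -0.6] q6 -0.82
```

Emit:
{"fn": "carry_out", "kwargs": {
  "commands": [
    [[0.2,-4,0,2,0],[0.2,-5,0,3,0],[0.2,-8,0,0,0],[0.2,-12,0,0,0],[0.2,-5,0,0,0],[0.2,0,-4,-15,0],[0.2,0,-8,-30,0],[0.2,0,-8,-30,0]]
  ]
}}

```text
time: 9.92
position: [0.5355, -0.0897, 0.1968]
tool_rot: [0.401, 0.577, -0.394, 0.593]
ft_force: [0.3, 0.3, -1.2]
grip_width: 0.0272
```

Emit:
{"fn": "carry_out", "kwargs": {
  "commands": [
    [[0.2,0,-8,-30,0],[0.2,0,-8,-30,0],[0.2,0,-8,-30,0],[0.2,0,-4,-10,0],[0.2,0,0,0,0]]
  ]
}}

```text
time: 10.33
position: [0.4633, 0.0004, 0.1964]
tool_rot: [0.4, 0.579, -0.394, 0.591]
ft_force: [1.0, -0.1, -0.6]
grip_width: 0.0268
```

Run:
```python
from h import *
import cv2
R=goal([.47,0,.05],[.929,.37])
o=robot.get_obs();p=o["position"]-[0,0,.0]
u,v=map(int,proj("scene",p));print(u,v,R.round(3))
im=robot.camera("scene");t=robot.camera("top")
cv2.imwrite("pics/s4.png",cv2.resize(im[v-50:v+50,u-60:u+60,::-1],(720,600),interpolation=cv2.INTER_CUBIC))
```

```text
t 10.33 pos [4.633e-01 4.000e-04 1.964e-01] shift [146.5   3.7   1.7] twist -0.1 or 179.9 w 0.0268 F [ 1.  -0.1 -0.6] q6 -0.62
205 164 [[ 0.018  0.929  0.369]
 [-0.001  0.369 -0.93 ]
 [-1.     0.017  0.008]]
```

View pics/s4.png

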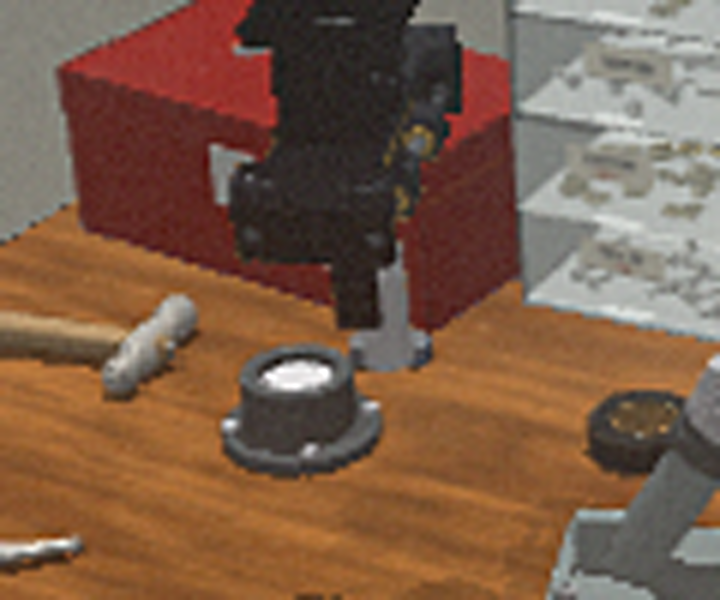

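The drift hangs near vertical: its right edge runs straight down at x≈410 in the crop. The bluish shape behind it is the grey block on the bench. I'll square it on the clear bench spot.

Emit:
{"fn": "carry_out", "kwargs": {
  "commands": [
    [[0.2,10,0,0,0],[0.2,30,0,0,0],[0.2,35,0,0,0],[0.2,35,0,0,0],[0.2,20,0,0,0],[0.2,10,0,0,0],[0.2,4,0,0,0],[0.2,0,0,0,0]]
  ]
}}

```text
time: 11.1
position: [0.4936, -0.0165, 0.0497]
tool_rot: [0.407, 0.565, -0.394, 0.601]
ft_force: [-1.1, 0.4, -1.4]
grip_width: 0.0265
```

Run:
```python
from h import *
R=goal([.47,0,.03],[.929,.37])
print(R.round(3)[:,0])
```

```text
t 11.1 pos [ 0.4936 -0.0165  0.0497] shift [ 18.2 -16.9 -24.4] twist -0.7 or 179.3 w 0.0265 F [-1.1  0.4 -1.4] q6 -0.63
[ 0.053 -0.013 -0.999]
```

Emit:
{"fn": "carry_out", "kwargs": {
  "commands": [
    [[0.2,-40,0,0,0],[0.2,-40,0,0,0],[0.2,-40,0,0,0],[0.2,0,0,0,0],[0.2,0,0,0,0]]
  ]
}}

```text
time: 11.52
position: [0.4918, -0.0197, 0.1698]
tool_rot: [0.407, 0.566, -0.396, 0.597]
ft_force: [-0.5, 0.5, -0.9]
grip_width: 0.0269
```

Run:
```python
from h import *
R=goal([.47,0,.03],[.929,.37])
print(R.round(3)[:,0])
```

```text
t 11.52 pos [ 0.4918 -0.0197  0.1698] shift [138.4 -18.7 -29.9] twist -1.0 or 179.0 w 0.0269 F [-0.5  0.5 -0.9] q6 -0.63
[ 0.045 -0.012 -0.999]
```

Emit:
{"fn": "carry_out", "kwargs": {
  "commands": [
    [[0.2,10,0,0,0],[0.2,15,-3,-5,0],[0.2,15,-3,-5,0],[0.2,15,-3,-5,0],[0.2,15,-3,-5,0],[0.2,15,0,0,0],[0.2,10,0,0,0],[0.2,0,0,0,0]]
  ]
}}

```text
time: 12.18
position: [0.4859, -0.0109, 0.0744]
tool_rot: [0.41, 0.559, -0.395, 0.603]
ft_force: [-0.2, 0.3, -0.7]
grip_width: 0.0267
```

Run:
```python
from h import *
R=goal([.47,0,.03],[.929,.37])
print(R.round(3)[:,0])
```

```text
t 12.18 pos [ 0.4859 -0.0109  0.0744] shift [ 43.  -13.4 -17.5] twist -1.2 or 178.8 w 0.0267 F [-0.2  0.3 -0.7] q6 -0.61
[ 0.064 -0.018 -0.998]
```

Emit:
{"fn": "carry_out", "kwargs": {
  "commands": [
    [[0.2,0,0,0,-7],[0.2,0,0,0,-7],[0.2,0,0,0,-7],[0.2,0,0,0,-7],[0.2,0,0,0,-7],[0.2,0,0,0,-7],[0.2,0,0,0,-7],[0.2,0,0,0,-7]]
  ]
}}

```text
time: 12.85
position: [0.489, -0.0136, 0.0758]
tool_rot: [0.07, 0.678, -0.079, 0.727]
ft_force: [-0.3, 0.4, -1.7]
grip_width: 0.0269
```

Emit:
{"fn": "carry_out", "kwargs": {
  "commands": [
    [[0.2,0,0,0,-7],[0.2,0,0,0,-7],[0.2,6,0,0,0],[0.2,8,0,0,0],[0.2,8,0,0,0],[0.2,8,0,0,0],[0.2,5,0,0,0],[0.2,0,0,0,0]]
  ]
}}

```text
time: 13.52
position: [0.495, -0.0165, 0.0395]
tool_rot: [-0.019, 0.68, 0.003, 0.733]
ft_force: [-0.5, -0.6, -0.6]
grip_width: 0.0265
```

Run:
```python
from h import *
R=goal([.47,0,.03],[0,1])
print(R.round(3))
```

```text
t 13.52 pos [ 0.495  -0.0165  0.0395] shift [  7.3  17.5 -25.1] twist 1.8 or -178.2 w 0.0265 F [-0.5 -0.6 -0.6] q6 -1.86
[[ 0.074 -0.03   0.997]
 [-0.022  0.999  0.032]
 [-0.997 -0.024  0.073]]
```

Emit:
{"fn": "carry_out", "kwargs": {
  "commands": [
    [[0.2,0,4,-10,0],[0.2,0,6,-10,0],[0.2,0,6,-10,0],[0.2,0,0,0,0],[0.2,3,0,0,0],[0.2,3,0,0,0],[0.2,0,0,0,0]]
  ]
}}

```text
time: 14.1
position: [0.4667, -0.002, 0.0288]
tool_rot: [-0.018, 0.68, 0.001, 0.733]
ft_force: [-1.4, 0.4, 0.5]
grip_width: 0.027
```

Run:
```python
from h import *
R=goal([.47,0,.025],[0,1])
print(R.round(3)[:,0])
```

```text
t 14.1 pos [ 0.4667 -0.002   0.0288] shift [4. 2. 3.] twist 1.6 or -178.4 w 0.027 F [-1.4  0.4  0.5] q6 -1.83
[ 0.076 -0.022 -0.997]
```

Emit:
{"fn": "carry_out", "kwargs": {
  "commands": [
    [[0.2,2,0,0,0],[0.2,2,0,0,0],[0.2,0,0,0,0]]
  ]
}}

```text
time: 14.35
position: [0.47, -0.0026, 0.026]
tool_rot: [-0.017, 0.678, 0.001, 0.735]
ft_force: [-0.3, 0.6, -1.2]
grip_width: 0.0267
```

Run:
```python
from h import *
import cv2
R=goal([.47,0,.025],[0,1])
print(R.round(3)[:,0])
p=robot.get_obs()["position"];u,v=map(int,proj("scene",p))
im=robot.camera("scene")
cv2.imwrite("pics/s5.png",cv2.resize(im[v-40:v+40,u-50:u+50,::-1],(800,640),interpolation=cv2.INTER_CUBIC)[:600])
```

```text
t 14.35 pos [ 0.47   -0.0026  0.026 ] shift [ 0.9  2.7 -0. ] twist 1.5 or -178.5 w 0.0267 F [-0.3  0.6 -1.2] q6 -1.83
[ 0.081 -0.023 -0.996]
```

View pics/s5.png

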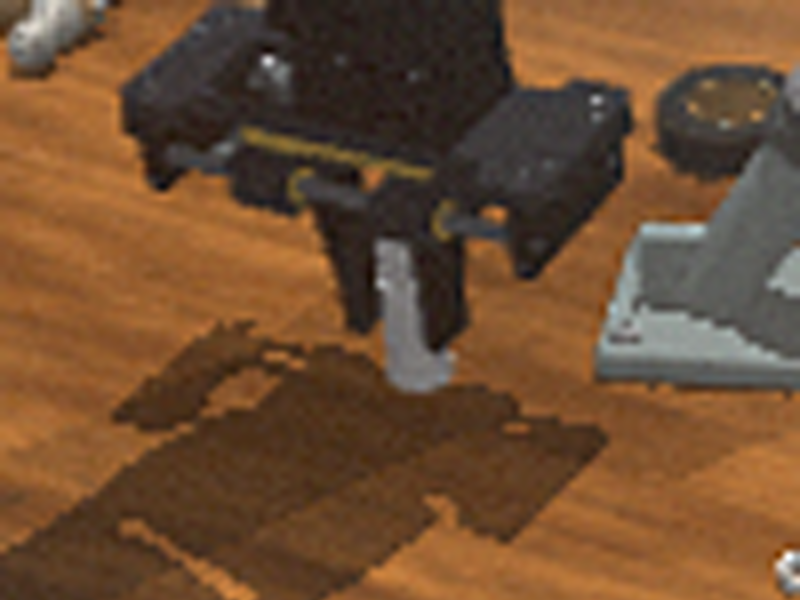

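The drift hangs slightly tilted and just above the bench, with its nose at (418,375) and no contact force yet. I'll keep lowering.

Emit:
{"fn": "carry_out", "kwargs": {
  "commands": [
    [[0.2,2,0,0,0],[0.2,2,0,0,0],[0.2,0,0,0,0]]
  ]
}}

```text
time: 14.65
position: [0.4715, -0.003, 0.023]
tool_rot: [-0.017, 0.677, 0.0, 0.736]
ft_force: [0.7, -0.1, -0.7]
grip_width: 0.0265
```

Run:
```python
from h import *
R=goal([.47,0,.025],[0,1])
```

```text
t 14.65 pos [ 0.4715 -0.003   0.023 ] shift [-2.2  3.  -1.2] twist 1.5 or -178.5 w 0.0265 F [ 0.7 -0.1 -0.7] q6 -1.83
```

Emit:
{"fn": "carry_out", "kwargs": {
  "commands": [
    [[0.2,2,0,0,0],[0.2,2,0,0,0],[0.2,0,0,0,0]]
  ]
}}

```text
time: 14.9
position: [0.4725, -0.0032, 0.0201]
tool_rot: [-0.017, 0.676, -0.0, 0.736]
ft_force: [-0.3, -0.3, -0.7]
grip_width: 0.0266
```

Run:
```python
from h import *
R=goal([.47,0,.025],[0,1])
```

```text
t 14.9 pos [ 0.4725 -0.0032  0.0201] shift [-5.2  3.1 -2. ] twist 1.5 or -178.5 w 0.0266 F [-0.3 -0.3 -0.7] q6 -1.83
```

Emit:
{"fn": "carry_out", "kwargs": {
  "commands": [
    [[0.2,2,0,0,0],[0.2,2,0,0,0],[0.2,0,0,0,0]]
  ]
}}

```text
time: 15.15
position: [0.4733, -0.0034, 0.017]
tool_rot: [-0.017, 0.676, -0.0, 0.737]
ft_force: [-0.2, 0.7, -0.2]
grip_width: 0.0267
```

Emit:
{"fn": "carry_out", "kwargs": {
  "commands": [
    [[0.2,2,0,0,0],[0.2,1,0,0,0],[0.2,0,0,0,0]]
  ]
}}

```text
time: 15.4
position: [0.4739, -0.0036, 0.0148]
tool_rot: [-0.017, 0.675, -0.001, 0.737]
ft_force: [-0.7, 2.3, 3.2]
grip_width: 0.0266
```

Run:
```python
from h import *
R=goal([.47,0,.025],[0,1]);print(R[:,0].round(3))
```

```text
t 15.4 pos [ 0.4739 -0.0036  0.0148] shift [-10.6   3.4  -2.9] twist 1.4 or -178.6 w 0.0266 F [-0.7  2.3  3.2] q6 -1.83
[ 0.088 -0.024 -0.996]
```

Emit:
{"fn": "carry_out", "kwargs": {
  "commands": [
    [[0.5,0,0,0,0],[0.5,0,0,0,0],[0.5,0,0,0,0],[0.5,0,0,0,0],[0.5,-3,0,0,0],[0.5,-4,0,0,0],[0.5,-4,0,0,0],[0.5,0,0,0,0]]
  ]
}}

```text
time: 16.07
position: [0.4748, -0.0045, 0.0253]
tool_rot: [-0.017, 0.675, -0.001, 0.738]
ft_force: [-0.0, -0.4, 0.1]
grip_width: 0.0437
```

Run:
```python
from h import *
import cv2
R=goal([.4735,-.003,.027],[0,1]);print(R[:,0].round(3))
p=robot.get_obs()["position"];u,v=map(int,proj("scene",p))
im=robot.camera("scene");t=robot.camera("top")
a=cv2.resize(im[v-30:v+30,u-30:u+30,::-1],(400,400),interpolation=cv2.INTER_CUBIC)
b=cv2.resize(robot.camera("wrist")[180:280,206:306,::-1],(400,400),interpolation=cv2.INTER_CUBIC)
cv2.imwrite("pics/s6.png",np.hstack([a,b]))
```

```text
t 16.07 pos [ 0.4748 -0.0045  0.0253] shift [-1.9  1.5 -1.1] twist 1.4 or -178.6 w 0.0437 F [-0.  -0.4  0.1] q6 -1.83
[ 0.09  -0.025 -0.996]
```

View pics/s6.png

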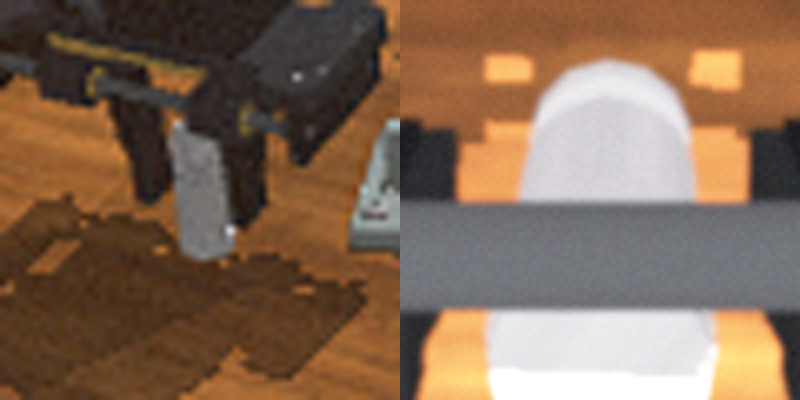

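It stands upright: the scene edges match the projected vertical (about 4.7° of image lean expected), and it is centred in the jaws in the wrist view. I'll regrip higher and firmly.

Emit:
{"fn": "carry_out", "kwargs": {
  "commands": [
    [[0.5,-2,0.5,0,0],[0.2,0,0,0,0],[0.2,0,0,0,0],[0.2,0,0,0,0],[0.2,0,0,0,0],[0.2,0,0,0,0],[0.2,-8,0,0,0],[0.2,-15,0,0,0]]
  ],
  "force": 40
}}

```text
time: 16.88
position: [0.4706, -0.0029, 0.0485]
tool_rot: [-0.017, 0.677, -0.001, 0.736]
ft_force: [0.5, -0.0, -0.7]
grip_width: 0.0263
```

Emit:
{"fn": "carry_out", "kwargs": {
  "commands": [
    [[0.2,-25,0,0,0],[0.2,-25,0,0,0],[0.2,-10,0,0,0],[0.2,0,0,0,0]]
  ]
}}

```text
time: 17.22
position: [0.4642, -0.0012, 0.1126]
tool_rot: [-0.017, 0.677, -0.0, 0.735]
ft_force: [0.7, -0.5, -2.2]
grip_width: 0.0261
```

Run:
```python
from h import *
R=goal([.6133,.164,.105],[0,1]);print(R.round(3))
```

```text
t 17.22 pos [ 0.4642 -0.0012  0.1126] shift [ 16.1 162.  151.9] twist 1.4 or -178.6 w 0.0261 F [ 0.7 -0.5 -2.2] q6 -1.83
[[ 0.082 -0.022  0.996]
 [-0.023  0.999  0.024]
 [-0.996 -0.025  0.082]]
```

Emit:
{"fn": "carry_out", "kwargs": {
  "commands": [
    [[0.2,0,12,12,0],[0.2,0,24,22,0],[0.2,0,26,24,0],[0.2,0,26,24,0],[0.2,0,26,24,0],[0.2,0,24,22,0],[0.2,0,14,14,0],[0.2,0,0,0,0]]
  ]
}}

```text
time: 17.88
position: [0.6037, 0.1606, 0.1171]
tool_rot: [-0.014, 0.68, -0.002, 0.733]
ft_force: [0.2, -0.0, -0.6]
grip_width: 0.0261
```

Run:
```python
from h import *
import cv2
R=goal([.6133,.164,.105],[0,1]);print(R.round(3)[:,0])
im=robot.camera("scene");t=robot.camera("top");w=robot.camera("wrist")
a=cv2.resize(im[145:205,160:230,::-1],(420,360),interpolation=cv2.INTER_CUBIC)
b=cv2.resize(w[120:300,156:356,::-1],(380,342),interpolation=cv2.INTER_CUBIC);b=np.pad(b,((0,18),(0,0),(0,0)))
cv2.imwrite("pics/s7.png",np.hstack([a,b]));np.savez("s7.npz",im=im,w=w)
p=robot.get_obs()["position"]
for X in ([.6133,.164,.045],[.6133,.164,.039],p-[0,0,.027]): print(np.round(proj("scene",X),1))
```

```text
t 17.88 pos [0.6037 0.1606 0.1171] shift [12.7  3.5  8.7] twist 1.1 or -178.9 w 0.0261 F [ 0.2 -0.  -0.6] q6 -1.47
[ 0.075 -0.022 -0.997]
[194.1 175.4]
[194.2 176.8]
[192.2 166.5]
```

View pics/s7.png

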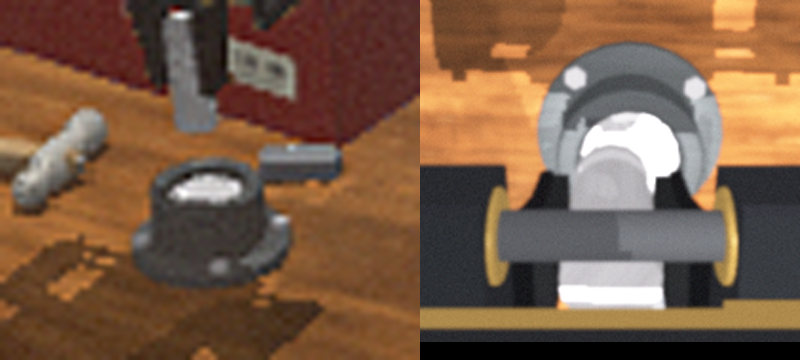

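Run:
```python
from h import *
f=lambda c:(156+(c[0]-420)/1.9,120+c[1]/1.9)
print("nose c",onz("wrist",f((608,148)),.090)+[.0135,0,0], "nose sides",onz("wrist",f((570,170)),.09),onz("wrist",f((654,170)),.09))
print("rim c",onz("wrist",f((637,75)),.045)+[.034,0,0],"flange c",onz("wrist",f((630,42)),.01)+[.048,0,0],onz("wrist",f((538,130)),.01),onz("wrist",f((722,130)),.01))
print(robot.get_obs()["position"])
```

```text
nose c [0.60257184 0.15646828 0.09      ] nose sides [0.59789814 0.14282921 0.09      ] [0.59712035 0.17316533 0.09      ]
rim c [0.60650162 0.16724928 0.045     ] flange c [0.61229145 0.16437186 0.01      ] [0.61006583 0.11875306 0.01      ] [0.60787402 0.21190925 0.01      ]
[0.59872954 0.15723921 0.11624134]
```

Emit:
{"fn": "carry_out", "kwargs": {
  "commands": [
    [[0.2,4,2,2,0],[0.2,7,2,2,0],[0.2,7,2,2,0],[0.2,7,1.5,2,0],[0.2,4,0,0,0],[0.2,2,0,0,0],[0.2,0,0,0,0],[0.2,0,0,0,0]]
  ]
}}

```text
time: 18.7
position: [0.6034, 0.1589, 0.0797]
tool_rot: [-0.013, 0.687, -0.006, 0.727]
ft_force: [0.0, -0.8, -1.6]
grip_width: 0.026
```

Run:
```python
from h import *
R=goal([.61,.164,.075],[0,1]);print(R.round(3)[:,0])
```

```text
t 18.7 pos [0.6034 0.1589 0.0797] shift [4.9 5.2 6.3] twist 0.6 or -179.4 w 0.026 F [ 0.  -0.8 -1.6] q6 -1.46
[ 0.056 -0.027 -0.998]
```

Emit:
{"fn": "carry_out", "kwargs": {
  "commands": [
    [[0.2,0,2,2,0],[0.2,0,2,2,0],[0.2,0,1.5,2,0],[0.2,0,0,1,0],[0.2,0,0,0,0],[0.2,0,0,0,0]]
  ]
}}

```text
time: 19.2
position: [0.6122, 0.1655, 0.0813]
tool_rot: [-0.013, 0.686, -0.006, 0.728]
ft_force: [0.5, 0.1, -0.5]
grip_width: 0.0263
```

Run:
```python
from h import *
import cv2
w=robot.camera("wrist");t=robot.camera("scene")
R=goal([.61,.164,.075],[0,1]);print(R.round(3)[:,0])
a=cv2.resize(t[145:205,160:230,::-1],(420,360),interpolation=cv2.INTER_CUBIC)
b=cv2.resize(w[120:300,156:356,::-1],(380,342),interpolation=cv2.INTER_CUBIC);b=np.pad(b,((0,18),(0,0),(0,0)))
cv2.imwrite("pics/s8.png",np.hstack([a,b]))
```

```text
t 19.3 pos [0.612  0.1654 0.0813] shift [ 6.2 -1.2 -2.4] twist 0.6 or -179.4 w 0.0262 F [-0.1  0.8 -1.2] q6 -1.45
[ 0.059 -0.026 -0.998]
```

View pics/s8.png

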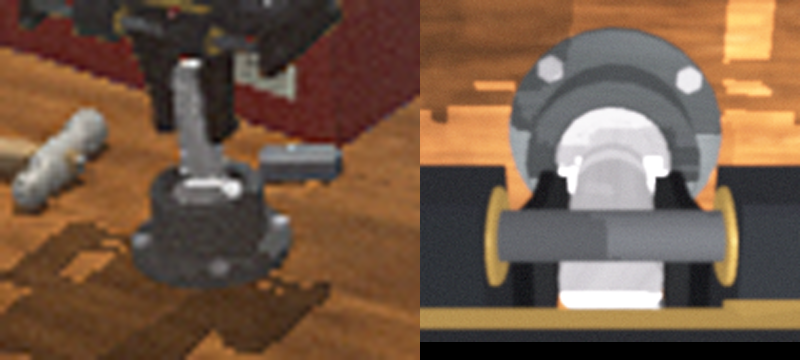

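Wrist view: the nose spans columns 568–655, centred with the cap (556–670). Fore and aft agrees within about 2 mm. I'll press down now, watching the force.

Emit:
{"fn": "carry_out", "kwargs": {
  "commands": [
    [[0.2,2,-0.5,-1,0],[0.2,3,-0.5,-1,0],[0.2,3,0,-0.5,0],[0.2,3,0,0,0],[0.2,2,0,0,0],[0.2,0,0,0,0]]
  ]
}}

```text
time: 19.8
position: [0.6093, 0.1636, 0.0666]
tool_rot: [-0.013, 0.686, -0.006, 0.727]
ft_force: [0.2, -0.2, -1.0]
grip_width: 0.0261
```

Run:
```python
from h import *
R=goal([.61,.164,.058],[0,1]);print(R.round(3)[:,0])
```

```text
t 19.8 pos [0.6093 0.1636 0.0666] shift [8.6 0.6 0.2] twist 0.6 or -179.4 w 0.0261 F [ 0.2 -0.2 -1. ] q6 -1.45
[ 0.057 -0.026 -0.998]
```

Emit:
{"fn": "carry_out", "kwargs": {
  "commands": [
    [[0.2,1.5,0,0,0],[0.2,2,0,0,0],[0.2,2,0,0,0],[0.2,1,0,0,0]]
  ]
}}

```text
time: 20.13
position: [0.6097, 0.1636, 0.0638]
tool_rot: [-0.013, 0.686, -0.006, 0.727]
ft_force: [-1.0, -0.0, 3.2]
grip_width: 0.0261
```

Emit:
{"fn": "carry_out", "kwargs": {
  "commands": [
    [[0.2,2,0,0,0],[0.2,2,0,0,0],[0.2,0,0,0,0]]
  ]
}}

```text
time: 20.38
position: [0.6099, 0.1637, 0.0641]
tool_rot: [-0.013, 0.686, -0.006, 0.728]
ft_force: [0.6, -0.2, -0.8]
grip_width: 0.0263
```

Run:
```python
from h import *
R=goal([.61,.164,.058],[0,1]);print(R.round(3)[:,0])
```

```text
t 20.38 pos [0.6099 0.1637 0.0641] shift [ 6.1  0.5 -0.3] twist 0.6 or -179.4 w 0.0263 F [ 0.6 -0.2 -0.8] q6 -1.45
[ 0.059 -0.027 -0.998]
```

Emit:
{"fn": "carry_out", "kwargs": {
  "commands": [
    [[0.2,5,0,0,0],[0.2,7,0,0,0],[0.2,7,0,0,0]]
  ]
}}

```text
time: 20.63
position: [0.6138, 0.1641, 0.0566]
tool_rot: [-0.013, 0.683, -0.006, 0.73]
ft_force: [-14.9, -1.9, 50.7]
grip_width: 0.026
```

Run:
```python
from h import *
R=goal([.61,.164,.058],[0,1]);print(R.round(3)[:,0])
```

```text
t 20.63 pos [0.6138 0.1641 0.0566] shift [-1.7 -0.1 -3.7] twist 0.6 or -179.4 w 0.026 F [-14.9  -1.9  50.7] q6 -1.45
[ 0.067 -0.027 -0.997]
```

Emit:
{"fn": "carry_out", "kwargs": {
  "commands": [
    [[0.2,0,0,0,0],[0.2,-3,0,0,0],[0.2,-5,0,0,0],[0.2,-10,0,0,0],[0.2,-15,0,0,0],[0.2,-15,0,0,0],[0.2,-5,0,0,0],[0.2,0,0,0,0]]
  ]
}}

```text
time: 21.3
position: [0.6104, 0.1656, 0.1125]
tool_rot: [-0.013, 0.683, -0.006, 0.731]
ft_force: [-0.5, -0.5, -1.5]
grip_width: 0.0259
```

Run:
```python
from h import *
import cv2
R=goal([.61,.164,.058],[0,1]);print(R.round(3)[:,0])
t=robot.camera("scene");w=robot.camera("wrist")
a=cv2.resize(t[145:205,160:230,::-1],(420,360),interpolation=cv2.INTER_CUBIC)
b=cv2.resize(w[120:300,156:356,::-1],(380,342),interpolation=cv2.INTER_CUBIC);b=np.pad(b,((0,18),(0,0),(0,0)))
cv2.imwrite("pics/s9.png",np.hstack([a,b]))
```

```text
t 21.3 pos [0.6104 0.1656 0.1125] shift [54.4 -0.1 -4.1] twist 0.6 or -179.4 w 0.0259 F [-0.5 -0.5 -1.5] q6 -1.45
[ 0.068 -0.026 -0.997]
```

View pics/s9.png

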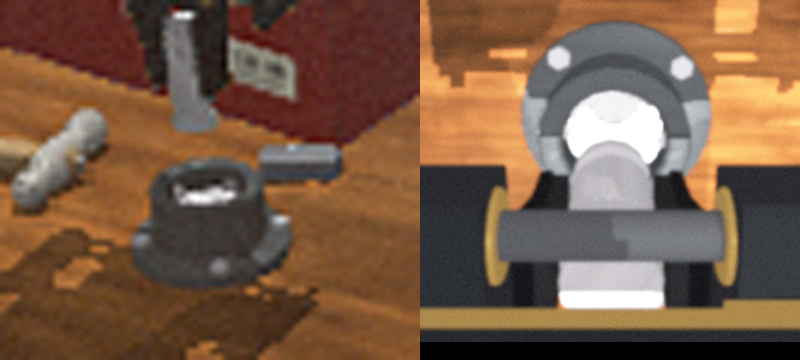

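The scene crop shows the cap sunk evenly in the well, with its top at (205,190). The 50 N stop says it reached the floor. As a check I'll press once more, 5 mm nearer the robot.

Emit:
{"fn": "carry_out", "kwargs": {
  "commands": [
    [[0.2,5,0,-2,0],[0.2,9,0,-2,0],[0.2,10,0,-2,0],[0.2,10,0,-2,0],[0.2,6,0,-0.5,0],[0.2,3,0,0,0],[0.2,0,0,0,0]]
  ]
}}

```text
time: 21.98
position: [0.6073, 0.1641, 0.0661]
tool_rot: [-0.013, 0.681, -0.006, 0.733]
ft_force: [-1.7, 0.6, 0.3]
grip_width: 0.0259
```

Run:
```python
from h import *
R=goal([.605,.164,.058],[0,1]);print(R.round(3)[:,0])
```

```text
t 21.98 pos [0.6073 0.1641 0.0661] shift [ 7.9  0.1 -2.9] twist 0.7 or -179.3 w 0.0259 F [-1.7  0.6  0.3] q6 -1.44
[ 0.073 -0.027 -0.997]
```

Emit:
{"fn": "carry_out", "kwargs": {
  "commands": [
    [[0.2,2,0,-1,0],[0.2,3,0,-1,0],[0.2,3,0,0,0]]
  ]
}}

```text
time: 22.23
position: [0.6099, 0.1641, 0.0646]
tool_rot: [-0.013, 0.677, -0.006, 0.736]
ft_force: [-5.9, 0.7, 21.0]
grip_width: 0.0264
```

Emit:
{"fn": "carry_out", "kwargs": {
  "commands": [
    [[0.2,4,0,0,0],[0.2,4,0,0,0]]
  ]
}}

```text
time: 22.4
position: [0.6136, 0.1641, 0.0627]
tool_rot: [-0.014, 0.674, -0.005, 0.738]
ft_force: [-3.3, -0.4, 21.5]
grip_width: 0.0263
```

Run:
```python
from h import *
R=goal([.605,.164,.058],[0,1]);print(R.round(3)[:,0])
```

```text
t 22.4 pos [0.6136 0.1641 0.0627] shift [ 3.9  0.1 -9. ] twist 0.7 or -179.3 w 0.0263 F [-3.3 -0.4 21.5] q6 -1.44
[ 0.091 -0.027 -0.995]
```

Emit:
{"fn": "carry_out", "kwargs": {
  "commands": [
    [[0.2,-3,0,0,0],[0.2,-8,0,0,0],[0.2,-12,0,0,0],[0.2,-15,0,0,0],[0.2,-10,0,-15,0],[0.2,0,0,-25,0],[0.2,0,0,-20,0],[0.2,0,0,-5,0]]
  ]
}}

```text
time: 23.07
position: [0.5424, 0.1641, 0.105]
tool_rot: [-0.013, 0.675, -0.006, 0.738]
ft_force: [0.0, -0.3, -1.4]
grip_width: 0.0262
```

Run:
```python
from h import *
import cv2
w=robot.camera("wrist");t=robot.camera("scene");p=robot.camera("top")
R=goal([.605,.164,.058],[0,1]);print(R.round(3)[:,0])
c=lambda im,x,y,s,k:cv2.resize(im[y:y+s,x:x+s,::-1],(k,k),interpolation=cv2.INTER_CUBIC)
u,v=map(int,proj("wrist",[.6133,.164,.045]));print(u,v)
cv2.imwrite("pics/s10.png",np.hstack([c(t,177,155,36,400),c(w,max(u-45,0),max(v-45,0),90,400)]))
```

```text
t 23.22 pos [0.5472 0.1643 0.1056] shift [52.9  0.4 53. ] twist 0.7 or -179.3 w 0.0264 F [ 0.2 -0.1 -1.4] q6 -1.42
[ 0.095 -0.026 -0.995]
255 262
```

View pics/s10.png

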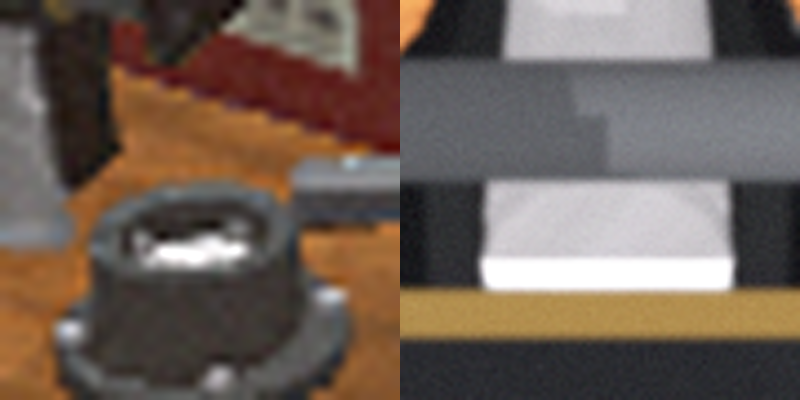

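Run:
```python
from h import *
import cv2
t=robot.camera("scene");p=robot.camera("top")
o=cv2.resize(cv2.imread("pics/scene0.png"),(512,384),interpolation=cv2.INTER_AREA)
g=lambda im:cv2.cvtColor(im,cv2.COLOR_BGR2GRAY)[164:186,182:208]
k=lambda im,x,y,s:cv2.resize(im[y:y+s,x:x+s],(266,266),interpolation=cv2.INTER_NEAREST)
n=t[:,:,::-1]
print(g(n)); 
th=np.linspace(0,6.28,40)
for z in (.039,.031):
  e=np.array([proj("scene",[.6133+.017*np.cos(a),.164+.017*np.sin(a),z]) for a in th]);print(z,e.min(0).round(1),e.max(0).round(1))
e=np.array([proj("scene",[.6133+.023*np.cos(a),.164+.023*np.sin(a),.045]) for a in th]);print("well",e.min(0).round(1),e.max(0).round(1))
cv2.imwrite("pics/s11.png",np.hstack([k(o,178,158,36),k(n,178,158,36),k(p[:,:,::-1],162,152,36)]))
```

```text
[[ 46  37  33  32  38  25  91  95  92  92  98  94 102 105 111  79  62  46
   47  50  53  51  59  53  58  58]
 [ 57  30  35  34  32  18  98  99  98  88  95 100 102 103 107 114 119 117
  118  80  47  45  48  52  60  49]
 [ 55  28  43  38  39  33  59 101  99  98  97  96  96 105 108 111 116 117
  120 122 117 112  75  45  48  45]
 [ 82  36  38  33  39  24  60 111 111 111 101 102 101  98  97 108 103 112
  118 110 112 114 110 111 110  73]
 [ 84  45  26  28  23  33 110 115 106 111 114 114 108 105  99  95  95  95
  101 102 106 103 108 100 101 102]
 [101  47  20  25  44 116 120 110 107 105 111 110 111 111 104  99  97  96
   93  89  89  97 117 119 125 125]
 [119  50  22  52 106 113 110 119 120 120 117 112 112 109 114 110 107 102
   96  90  90 120 134 132 131 128]
 [119 115  79  95  97  91  97 100 103 102 107 109 106 109 105  99 105 112
  112 115 105 122 141 143 142 136]
 [110 104 104 102 103  97  95  98  99 103 122 109  97 100  98  99 102 103
  111 109 117  81  72  74  74  71]
 [114 108  93  97  89  91  98 107  93  65  68  60  54  55  56  56  52  76
   99  88 100  83  67  64  65  64]
 [113 111 
[... 699 characters left out ...]
62  59  56  56  50
   54  53  45  53  75  77  89 103]
 [115 112 102  71  53  51  52  58  51  56  51  54  59  56  50  56  54  57
   51  57  51  51  64 134 197 185]
 [103  92  85  63  57  53  56  57  58  53  57  54  53  57  53  57  58  57
   66  52  53  55  65 110 134 111]
 [ 83  76  85  58  58  54  59  60  60  56  59  58  58  54  57  58  60  58
   57  59  58  45  70  85  94  85]
 [162 204 123  54  54  59  52  50  57  57  61  56  57  60  55  57  56  48
   55  55  50  49  88  89  89  88]
 [128 146 103  57  57  51  54  54  56  57  55  54  60  56  61  51  57  60
   59  54  53  73  85  88  89  86]]
0.039 [189.5 174.5] [199.  179.2]
0.031 [189.7 176.5] [199.2 181.2]
well [187.6 172.3] [200.6 178.6]
```

View pics/s11.png

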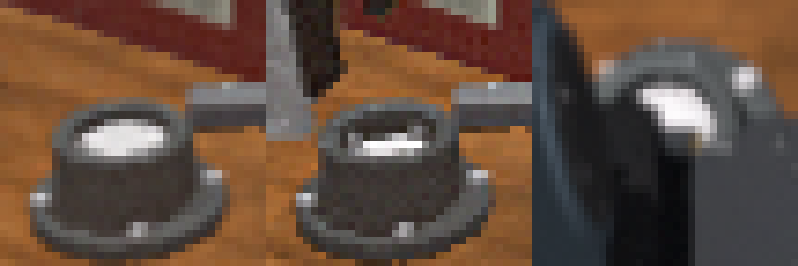

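Run:
```python
from h import *
import cv2
t=robot.camera("scene");o=robot.get_obs();p=o["position"];print(p)
th=np.linspace(0,6.28,60)
for d in (.020,.027,.034):
  for z in (-d,.066-d):
    e=np.array([proj("scene",p+[.003+.0135*np.cos(a),.0135*np.sin(a),z]) for a in th]);print(d,z,e.min(0).round(1),e.max(0).round(1))
cv2.imwrite("pics/s12.png",cv2.resize(t[135:185,150:210,::-1],(720,600),interpolation=cv2.INTER_NEAREST))
```

```text
[0.54852702 0.16419524 0.10567707]
0.02 -0.02 [178.6 170.9] [186.6 174.7]
0.02 0.046 [176.6 153.7] [184.8 157.3]
0.027 -0.027 [178.9 172.7] [186.8 176.5]
0.027 0.03900000000000001 [176.8 155.5] [185.  159.2]
0.034 -0.034 [179.1 174.5] [187.  178.3]
0.034 0.032 [177.1 157.4] [185.2 161.1]
```

View pics/s12.png

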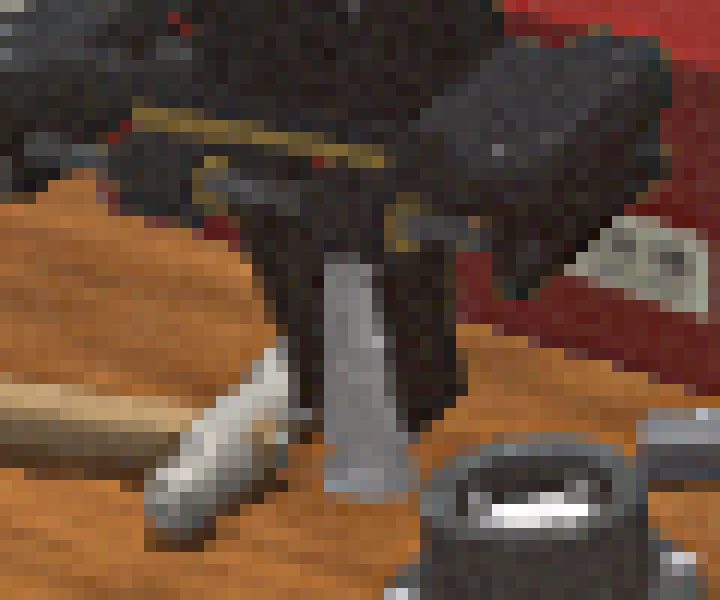

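The drift has pivoted in the jaws: its nose spans columns 177–184.6 where 178.9–186.8 was expected, so it leans nose-inwards and sits about 7 mm higher. Before pressing again I'll square it up on the bench.

Emit:
{"fn": "carry_out", "kwargs": {
  "commands": [
    [[0.2,0,-10,-6,0],[0.2,0,-20,-12,0],[0.2,0,-24,-14,0],[0.2,0,-24,-14,0],[0.2,8,-20,-12,0],[0.2,15,-10,-6,0],[0.2,15,0,0,0],[0.2,15,0,0,0]]
  ],
  "force": 10
}}

```text
time: 24.03
position: [0.4975, 0.0455, 0.0509]
tool_rot: [-0.014, 0.666, -0.006, 0.746]
ft_force: [-0.1, 0.9, -1.3]
grip_width: 0.0265
```

Emit:
{"fn": "carry_out", "kwargs": {
  "commands": [
    [[0.2,8,0,0,0],[0.2,5,0,0,0],[0.2,3,0,0,0],[0.2,0,0,0,0]]
  ]
}}

```text
time: 24.37
position: [0.4995, 0.0424, 0.0317]
tool_rot: [-0.013, 0.667, -0.007, 0.745]
ft_force: [0.1, -0.4, -1.4]
grip_width: 0.0264
```

Run:
```python
from h import *
R=goal([.48,.05,.022],[0,1]);print(R.round(3)[:,0])
```

```text
t 24.37 pos [0.4995 0.0424 0.0317] shift [  7.3   8.  -20.4] twist 0.6 or -179.4 w 0.0264 F [ 0.1 -0.4 -1.4] q6 -1.68
[ 0.11  -0.028 -0.994]
```

Emit:
{"fn": "carry_out", "kwargs": {
  "commands": [
    [[0.2,3,0,-1,0],[0.2,3,0,-1,0],[0.2,0,0,0,0]]
  ]
}}

```text
time: 24.62
position: [0.4993, 0.0425, 0.0261]
tool_rot: [-0.014, 0.666, -0.007, 0.746]
ft_force: [-0.4, 1.1, -1.0]
grip_width: 0.0267
```

Emit:
{"fn": "carry_out", "kwargs": {
  "commands": [
    [[0.2,2,0,0,0],[0.2,2,0,0,0]]
  ]
}}

```text
time: 24.78
position: [0.5007, 0.0426, 0.0241]
tool_rot: [-0.014, 0.665, -0.006, 0.747]
ft_force: [-2.4, -0.5, 15.3]
grip_width: 0.0267
```

Emit:
{"fn": "carry_out", "kwargs": {
  "commands": [
    [[0.2,2,0,0,0],[0.2,2,0,0,0]]
  ]
}}

```text
time: 24.95
position: [0.5023, 0.0426, 0.0233]
tool_rot: [-0.015, 0.663, -0.006, 0.749]
ft_force: [-2.2, -0.6, 13.6]
grip_width: 0.0265
```

Emit:
{"fn": "carry_out", "kwargs": {
  "commands": [
    [[0.2,-1,0,0,0],[0.5,0,0,0,0],[0.5,0,0,0,0],[0.5,0,0,0,0],[0.5,0,0,0,0],[0.5,-2,0,0,0],[0.5,0,0,0,0]]
  ],
  "force": 60
}}

```text
time: 25.53
position: [0.5032, 0.0432, 0.028]
tool_rot: [-0.016, 0.661, -0.006, 0.75]
ft_force: [0.4, -1.0, -0.0]
grip_width: 0.0433
```

Run:
```python
from h import *
import cv2
w=robot.camera("wrist");t=robot.camera("scene")
R=goal([.48,.05,.026],[0,1]);print(R.round(3)[:,0])
p=robot.get_obs()["position"];print("tcp",proj("scene",p))
u,v=map(int,proj("scene",p))
th=np.linspace(0,6.28,60)
e=np.array([proj("scene",[p[0]+.0135*np.cos(a),p[1]+.0135*np.sin(a),0]) for a in th]);print(e.min(0).round(1),e.max(0).round(1),"org",u-30,v-25)
cv2.imwrite("pics/s13.png",np.hstack([cv2.resize(t[v-25:v+25,u-30:u+30,::-1],(480,400),interpolation=cv2.INTER_CUBIC),cv2.resize(w[180:280,216:296,::-1],(320,400),interpolation=cv2.INTER_CUBIC)]))
```

```text
t 25.63 pos [0.5031 0.0432 0.0278] shift [ -1.3   7.2 -23.1] twist 0.9 or -179.1 w 0.0434 F [-0.6  0.  -0.3] q6 -1.68
[ 0.126 -0.03  -0.992]
tcp [np.float64(205.53167679698362), np.float64(202.5541598874185)]
[202.1 207.4] [210.2 211.9] org 175 177
```

View pics/s13.png

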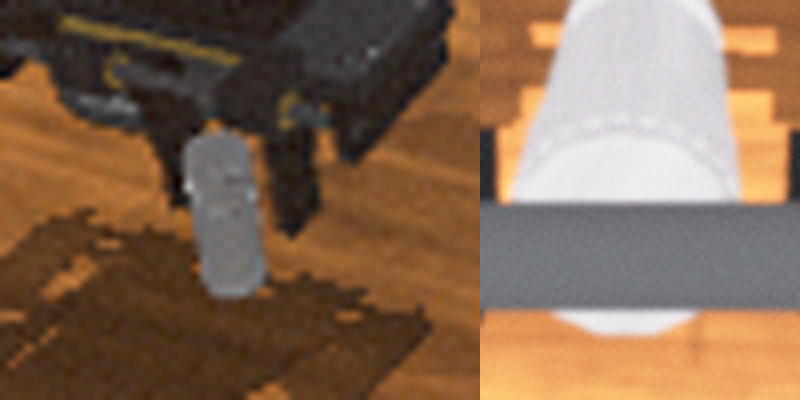

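Emit:
{"fn": "carry_out", "kwargs": {
  "commands": [
    [[0.5,0,0,-3,0],[0.5,0,-1,-4,0],[0.5,0,0,-4,0],[0.5,-1,0,0,0],[0.2,0,0,0,0],[0.2,0,0,0,0],[0.2,0,0,0,0],[0.2,0,0,0,0]]
  ]
}}

```text
time: 26.3
position: [0.49, 0.042, 0.0271]
tool_rot: [-0.016, 0.662, -0.006, 0.749]
ft_force: [-0.7, 0.5, 1.1]
grip_width: 0.0258
```

Run:
```python
from h import *
R=goal([.492,.042,.027],[0,1]);print(R.round(3)[:,0])
```

```text
t 26.3 pos [0.49   0.042  0.0271] shift [0.4 0.  1.9] twist 0.9 or -179.1 w 0.0258 F [-0.7  0.5  1.1] q6 -1.68
[ 0.124 -0.03  -0.992]
```

Emit:
{"fn": "carry_out", "kwargs": {
  "commands": [
    [[0.2,0,0,0,0],[0.2,-8,0,0,0],[0.2,-16,0,0,0],[0.2,-18,0,0,0],[0.2,-18,0,0,0],[0.2,-12,0,0,0],[0.2,-4,0,0,0],[0.2,0,12,12,0]]
  ]
}}

```text
time: 26.97
position: [0.488, 0.056, 0.1072]
tool_rot: [-0.015, 0.665, -0.006, 0.747]
ft_force: [-0.4, 0.3, -0.8]
grip_width: 0.0258
```

Emit:
{"fn": "carry_out", "kwargs": {
  "commands": [
    [[0.2,1,20,22,0],[0.2,3,23,24,0],[0.2,3,23,24,0],[0.2,3,20,22,0],[0.2,2,12,12,0],[0.2,0,5,5,0],[0.2,0,0,0,0],[0.2,0,0,0,0]]
  ]
}}

```text
time: 27.63
position: [0.5996, 0.1659, 0.1046]
tool_rot: [-0.015, 0.665, -0.006, 0.746]
ft_force: [0.2, 0.1, -1.4]
grip_width: 0.0262
```

Run:
```python
from h import *
R=goal([.613,.164,.08],[0,1]);print(R.round(3)[:,0])
```

```text
t 27.63 pos [0.5996 0.1659 0.1046] shift [26.1 -1.3 10.5] twist 0.8 or -179.2 w 0.0262 F [ 0.2  0.1 -1.4] q6 -1.43
[ 0.115 -0.029 -0.993]
```

Now I'll descend to about 7 mm above the rim and centre.

Emit:
{"fn": "carry_out", "kwargs": {
  "commands": [
    [[0.2,3,0,2,0],[0.2,5,0,2,0],[0.2,6,-0.5,2,0],[0.2,5,-0.5,2,0],[0.2,4,0,1,0],[0.2,2,0,0,0],[0.2,0,0,0,0],[0.2,0,0,0,0]]
  ]
}}

```text
time: 28.3
position: [0.6068, 0.1589, 0.0765]
tool_rot: [-0.014, 0.669, -0.009, 0.743]
ft_force: [0.5, 0.8, -1.4]
grip_width: 0.0263
```

Run:
```python
from h import *
import cv2
R=goal([.6133,.164,.08],[0,1]);print(R.round(3)[:,0])
w=robot.camera("wrist");t=robot.camera("scene")
p=robot.get_obs()["position"];print(p)
th=np.linspace(0,6.28,60)
e=np.array([proj("scene",[p[0]+.0135*np.cos(a),p[1]+.0135*np.sin(a),p[2]-.027]) for a in th]);print(e.min(0).round(1),e.max(0).round(1))
cv2.imwrite("pics/s14.png",np.hstack([cv2.resize(t[145:190,170:220,::-1],(400,360),interpolation=cv2.INTER_CUBIC),cv2.resize(w[120:300,156:356,::-1],(400,360),interpolation=cv2.INTER_CUBIC)]))
```

```text
t 28.3 pos [0.6068 0.1589 0.0765] shift [-3.   4.9  6.9] twist 0.5 or -179.5 w 0.0263 F [ 0.5  0.8 -1.4] q6 -1.43
[ 0.105 -0.031 -0.994]
[0.60683259 0.15908972 0.07676346]
[190.2 173.4] [197.9 177.2]
```

View pics/s14.png

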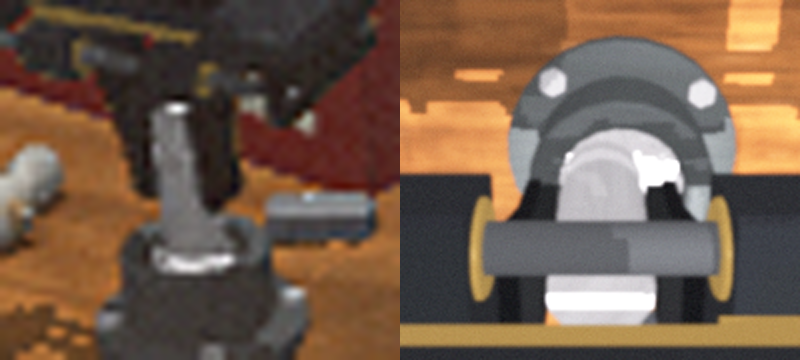

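Emit:
{"fn": "carry_out", "kwargs": {
  "commands": [
    [[0.2,0,2,2,0],[0.2,0,2,2,0],[0.2,0,1,1,0],[0.2,0,0,0,0],[0.2,0,0,0,0]]
  ]
}}

```text
time: 28.82
position: [0.613, 0.1653, 0.0784]
tool_rot: [-0.014, 0.668, -0.008, 0.744]
ft_force: [0.1, -0.7, -1.0]
grip_width: 0.0257
```

Run:
```python
from h import *
R=goal([.6125,.164,.06],[0,1]);print(R.round(3)[:,0])
```

```text
t 28.82 pos [0.613  0.1653 0.0784] shift [18.3 -0.7 -2.5] twist 0.5 or -179.5 w 0.0257 F [ 0.1 -0.7 -1. ] q6 -1.43
[ 0.108 -0.031 -0.994]
```

Emit:
{"fn": "carry_out", "kwargs": {
  "commands": [
    [[0.2,2,-0.2,-0.5,0],[0.2,3,-0.2,-0.5,0],[0.2,3,-0.2,-0.5,0],[0.2,3,0,-0.4,0],[0.2,2,0,-0.3,0],[0.2,0,0,0,0]]
  ]
}}

```text
time: 29.32
position: [0.6118, 0.1643, 0.0639]
tool_rot: [-0.014, 0.668, -0.008, 0.744]
ft_force: [-0.1, 0.1, -1.3]
grip_width: 0.0261
```

Run:
```python
from h import *
R=goal([.6125,.164,.06],[0,1]);print(R.round(3)[:,0])
```

```text
t 29.32 pos [0.6118 0.1643 0.0639] shift [ 3.9 -0.2  0.2] twist 0.5 or -179.5 w 0.0261 F [-0.1  0.1 -1.3] q6 -1.43
[ 0.107 -0.031 -0.994]
```

Still free with the nose at about 0.037, which is below the cap's original height. I'll continue in small steps.

Emit:
{"fn": "carry_out", "kwargs": {
  "commands": [
    [[0.2,2,0,-0.2,0],[0.2,2,0,-0.2,0]]
  ]
}}

```text
time: 29.48
position: [0.6119, 0.1641, 0.0595]
tool_rot: [-0.014, 0.668, -0.008, 0.744]
ft_force: [0.7, -0.5, -1.4]
grip_width: 0.0258
```

Emit:
{"fn": "carry_out", "kwargs": {
  "commands": [
    [[0.2,2,0,-0.2,0],[0.2,2,0,-0.2,0]]
  ]
}}

```text
time: 29.65
position: [0.6122, 0.164, 0.058]
tool_rot: [-0.014, 0.668, -0.008, 0.744]
ft_force: [-6.3, 0.1, 23.5]
grip_width: 0.0259
```

Emit:
{"fn": "carry_out", "kwargs": {
  "commands": [
    [[0.2,3,0,-0.3,0],[0.2,3,0,-0.3,0]]
  ]
}}

```text
time: 29.82
position: [0.6122, 0.1641, 0.058]
tool_rot: [-0.014, 0.667, -0.008, 0.745]
ft_force: [-6.7, -0.8, 17.6]
grip_width: 0.026
```

Hard contact came at TCP 0.058, so the nose is at 0.031: exactly the home height, under 20 N and more. The cap is home, so I'll take the drift to the clear spot.

Emit:
{"fn": "carry_out", "kwargs": {
  "commands": [
    [[0.2,-2,0,0,0],[0.2,-6,0,0,0],[0.2,-12,0,0,0],[0.2,-16,0,0,0],[0.2,-12,0,0,0],[0.2,-4,0,0,0],[0.2,0,-10,-10,0],[0.2,0,-20,-20,0]]
  ]
}}

```text
time: 30.48
position: [0.5824, 0.1381, 0.115]
tool_rot: [-0.014, 0.662, -0.007, 0.749]
ft_force: [0.5, -1.2, -1.1]
grip_width: 0.0257
```

Emit:
{"fn": "carry_out", "kwargs": {
  "commands": [
    [[0.2,0,-22,-22,0],[0.2,0,-22,-22,0],[0.2,0,-22,-22,0],[0.2,0,-16,-14,0],[0.2,0,-8,-6,0],[0.2,0,0,0,0],[0.2,0,0,0,0]]
  ]
}}

```text
time: 31.07
position: [0.4911, 0.0423, 0.1084]
tool_rot: [-0.014, 0.662, -0.007, 0.749]
ft_force: [0.0, -0.5, -0.3]
grip_width: 0.0258
```

Run:
```python
from h import *
R=goal([.48,.04,.034],[0,1]);print(R.round(3)[:,0])
```

```text
t 31.07 pos [0.4911 0.0423 0.1084] shift [ 72.5   0.1 -20.2] twist 0.7 or -179.3 w 0.0258 F [ 0.  -0.5 -0.3] q6 -1.7
[ 0.123 -0.029 -0.992]
```

Emit:
{"fn": "carry_out", "kwargs": {
  "commands": [
    [[0.2,6,0,-2,0],[0.2,12,0,-3,0],[0.2,14,0,-3,0],[0.2,14,0,-3,0],[0.2,12,0,-2,0],[0.2,6,0,-1,0],[0.2,2,0,0,0],[0.2,0,0,0,0]]
  ]
}}

```text
time: 31.73
position: [0.4957, 0.044, 0.0382]
tool_rot: [-0.017, 0.657, -0.005, 0.754]
ft_force: [0.2, -1.6, -1.4]
grip_width: 0.026
```

Run:
```python
from h import *
R=goal([.48,.04,.028],[0,1]);print(R.round(3)[:,0])
```

```text
t 31.73 pos [0.4957 0.044  0.0382] shift [  8.1  -3.5 -17. ] twist 1.1 or -178.9 w 0.026 F [ 0.2 -1.6 -1.4] q6 -1.69
[ 0.138 -0.029 -0.99 ]
```

Emit:
{"fn": "carry_out", "kwargs": {
  "commands": [
    [[0.2,3,0,-0.5,0],[0.2,3,0,-0.5,0],[0.2,2,0,0,0],[0.2,0,0,0,0]]
  ]
}}

```text
time: 32.07
position: [0.4979, 0.0444, 0.0307]
tool_rot: [-0.017, 0.655, -0.004, 0.755]
ft_force: [-0.4, -0.5, -0.3]
grip_width: 0.0257
```

Emit:
{"fn": "carry_out", "kwargs": {
  "commands": [
    [[0.2,2,0,0,0],[0.2,1,0,0,0]]
  ]
}}

```text
time: 32.23
position: [0.4989, 0.0442, 0.0282]
tool_rot: [-0.017, 0.654, -0.004, 0.756]
ft_force: [0.0, 0.3, -0.6]
grip_width: 0.0258
```

Emit:
{"fn": "carry_out", "kwargs": {
  "commands": [
    [[0.2,1.5,0,0,0],[0.2,0,0,0,0]]
  ]
}}

```text
time: 32.4
position: [0.4993, 0.0441, 0.0273]
tool_rot: [-0.017, 0.654, -0.005, 0.756]
ft_force: [-0.5, 1.0, -1.7]
grip_width: 0.0256
```

Emit:
{"fn": "carry_out", "kwargs": {
  "commands": [
    [[0.5,0,0,0,0],[0.6,0,0,0,0],[0.6,0,0,0,0],[0.6,0,0,0,0],[0.6,0,0,0,0],[0.6,0,0,0,0]]
  ],
  "force": 20
}}

```text
time: 32.9
position: [0.5002, 0.0437, 0.0278]
tool_rot: [-0.017, 0.653, -0.005, 0.757]
ft_force: [0.5, 0.9, 0.1]
grip_width: 0.051
```

Run:
```python
from h import *
R=goal([.48,.04,.028],[0,1]);print(R.round(3))
```

```text
t 32.9 pos [0.5002 0.0437 0.0278] shift [ -3.1  -3.4 -20. ] twist 1.2 or -178.8 w 0.051 F [0.5 0.9 0.1] q6 -1.68
[[ 0.147 -0.015  0.989]
 [-0.03   0.999  0.02 ]
 [-0.989 -0.033  0.146]]
```

Emit:
{"fn": "carry_out", "kwargs": {
  "commands": [
    [[0.6,-3,0,0.4,0],[0.6,-8,0,1.2,0],[0.6,-15,0,2.2,0],[0.6,-20,0,3,0],[0.6,-20,0,3,0],[0.6,-20,0,3,0],[0.6,-20,0,3,0],[0.6,-10,0,1,0]]
  ]
}}

```text
time: 33.57
position: [0.4973, 0.0481, 0.1502]
tool_rot: [-0.017, 0.656, -0.004, 0.755]
ft_force: [-0.3, -0.2, -0.1]
grip_width: 0.0524
```

Emit:
{"fn": "carry_out", "kwargs": {
  "commands": [
    [[0.6,-20,0,0,0],[0.6,-20,0,0,0],[0.6,-10,0,0,0],[0.6,0,0,0,0],[0.6,0,0,0,0],[0.6,0,0,0,0]]
  ]
}}

```text
time: 34.07
position: [0.4901, 0.05, 0.2088]
tool_rot: [-0.017, 0.652, -0.005, 0.758]
ft_force: [0.3, -0.3, 0.5]
grip_width: 0.0526
```

Run:
```python
from h import *
import cv2
goal([.48,.04,.028],[0,1])
t=robot.camera("scene");q=robot.camera("top")
c=lambda im,x,y,w,h,s:cv2.resize(im[y:y+h,x:x+w,::-1],(w*s,h*s),interpolation=cv2.INTER_CUBIC)
print(proj("scene",[.492,.042,0]),proj("scene",[.492,.042,.066]))
cv2.imwrite("pics/s15.png",np.vstack([c(t,165,140,133,70,6),cv2.resize(c(q,110,110,290,65*2,2),(798,180))]))
```

```text
t 34.07 pos [0.4901 0.05   0.2088] shift [177.4  -4.  -37.1] twist 1.2 or -178.8 w 0.0526 F [ 0.3 -0.3  0.5] q6 -1.7
[np.float64(204.56391108027356), np.float64(211.39536655615495)] [np.float64(203.05143704181478), np.float64(194.28795022569318)]
```

View pics/s15.png

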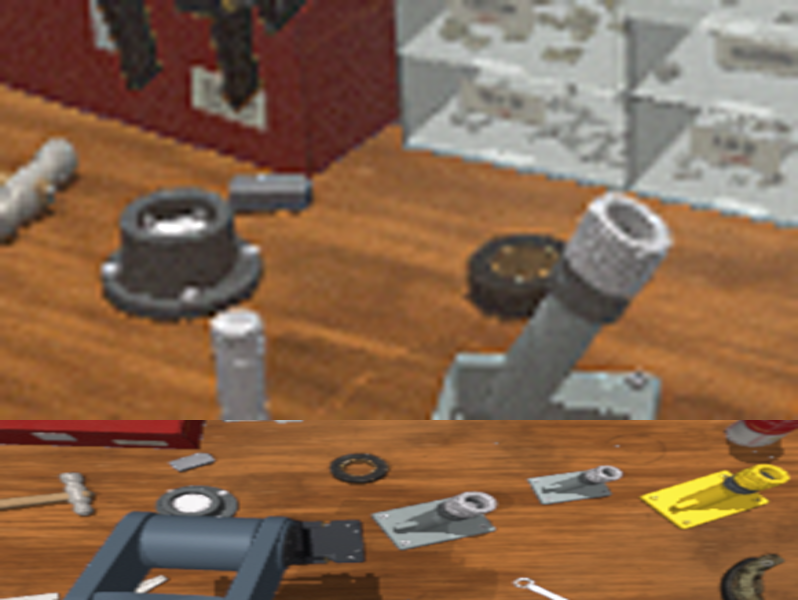

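The final view shows the drift upright at scene crop (238,365), the collar home and empty, the cap sunk evenly in the well, and the tape roll and spanner in place. Handing in.

Run:
```python
from rig import robot
print(robot.hand_in())
```

```text
the job is handed in; nothing more can be done
None
```

I pulled the collar back 12.5 mm, drew the drift out, pressed the cap home and stood the drift upright on the clear bench, then handed the job in at about 34 s. `hand_in` gave no verdict.

**What I did**
- The tool only turns about its own axis, so I pivoted the drift to vertical against the collar's bore. I then stood it on the bench to regrip it squarely.
- The first press on the cap ended on a hard stop at about 50 N.
- A second press, moved 5 mm towards the robot to check the cap, met something about 8 mm too high. It also left the drift crooked in the jaws. I did not find out what it touched.
- I squared the drift up on the bench again and repeated the press centrally. It moved freely past the cap's starting height and met hard contact with the nose about 14 mm below the rim, which is the home depth.

**Last checks**
- **Pictures:** the cap is sunk evenly in the well, the collar is home and empty, and the drift stands upright clear of the gripper. Tape roll and spanner look unmoved; I did not check the pliers closely in the last view.
- **Cap level:** I judged this from the pictures and the contact height; I did not measure it directly.
- **Arm tilt:** the tool gradually tilted to about 0.15 rad during the moves. I allowed for this by regripping the drift while it stood upright.
- **Pictures viewed:** I looked at about 19, well over the budget of 10.

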